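Set up the dosing unit on its drip plate

ROBOT

A 6-joint arm with a two-finger parallel gripper is mounted at the origin on the work surface. World frame = base frame: x ahead of the robot, y to its left, z up, the work surface at z = 0. Lengths are in mm, angles in rad, forces in N, time in s.
With the tool pointing down it reaches from about 350 to 775 mm from the base axis. Payload 7.3 kg.
Tool frame: the origin (TCP) lies midway between the tips of the shut fingers; the grasp point (between the pads) lies 19 mm behind it (bot.tcp_to_grasp is the distance from the TCP to the grasp point, in mm); z points along the fingers, y is the line along which they close (so a half turn about z gives the same grasp; the last joint's range is limited). The gripper opens to 92 mm and grips with 3 to 60 N. Pads are 19 mm wide; open, the fingers measure 130 mm over their backs; the gripper's body (75 mm by 190 mm) begins 47 mm behind the grasp point.
Start: joints at [-1.483, 0.342, 1.524, -0, 1.275, -0.146], TCP at [121.651, -510.731, 226.741] pointing down, gripper open.
Joint ranges: [-2.53, 2.53], [-0.77, 2.02], [0.04, 2.7], [-1, 4.14], [0.28, 2.66], [-3.11, 3.11]. Speed limits (rad/s): [2.57, 2.57, 3.14, 3.14, 3.14, 3.14].

INTERFACE

Orientations are given as a unit quaternion [w, x, y, z].
In Python, from workcell import bot gives the robot as it stands.
- The arm moves only by the shell command python3 -m crank 'ROWS' [FORCE]. ROWS is JSON, a list of rows, each an object with "linear": the shift along the tool's x, y, z each as a share of 500 mm, from -1 to 1, a list of three; "twist": the turn about the tool's z as a share of 360 degrees, from -1 to 1; "jaw": the closure, from 0 (fully open) to 1 (shut). In form: [{"linear": [x, y, z], "twist": twist, "jaw": jaw}, ...]. A call has 1 to 20 rows; each row is the pose to reach, as a shift and turn from the pose commanded when the call began, along the tool's axes at that moment, turning the shorter way round; what a row does not reach only later rows make up. A row lasts 1/8 s, in which the tool goes at most 62.5 mm and 10.7 degrees, less where a joint would pass 70% of its speed; a pose out of reach is approached as far as the arm can. A call with a number of a shift or a turn outside -1 to 1 is refused whole. A call with a gripper value outside its range is refused whole. The fingers move at their own pace and stop on an object; FORCE is the grip in N (left out, the last holds). Time passes only in rows, so rows that repeat a pose let the fingers close. It gives the time, the measured TCP pose, the force, the opening and the grip force at its end, in the units of the state.
- bot.observe(): the state, without advancing time (a new reading comes with each control period).
- bot.snapshot(name): name is "scene" or "side" or "wrist"; returns a dict with "image" (480x640x3 uint8, red, green, blue), "K" (3x3 intrinsics, pixels), "dist" ([k1, k2, p1, p2, k3] as OpenCV has them; the pictures are not rectified), "camera_from_world" (4x4, takes a point from world to camera coordinates); the wrist camera has in their place "T_tool_cam" (4x4, takes a point from camera to tool coordinates, whose origin is the TCP and whose axes are the flange's). Camera axes: x right, y up, looking along -z (the intrinsics and any distortion apply to the point x, -y, -z); pixel columns grow to the right and rows downward; lengths in mm; the calibration is good to about 2 mm. A picture is of the moment at which its call begins: read the wrist's pose just before it. There is no depth.
- bot.job_done(): hands the job in; it is judged then, once.
The state is a dict: "time": time; "joints": joint angles; "dq": joint speeds; "joint_torque": joint torques, N m; "tool_pos": TCP position; "orientation": TCP orientation; "wrist_force": force on the tool from outside, world axes, zero at the start; "moment": the same for the moment, N m; "finger_gap": finger opening in mm; "grip_force": force on a finger pad.
Only numpy, scipy, OpenCV 4.12 (cv2) and the standard library are available. Lean on these libraries where they do the work, as an engineer would, in place of code of your own. Each camera call takes 0.05 s, during which the arm holds its last target. There are 200 camera calls.

TASK

Shut off the gas by pulling the manifold's push-pull valve knob fully out, then tip the dosing unit back on its rear edge until it leans by itself on the rest behind it, slide the thin edge of the drip plate squarely and centrally under its raised front to well past the middle of its underside, and stand the unit upright on the plate. After that take every sample jar out of the pocket tray and stand it upright on the free part of the plate in front of the unit, and last push the valve knob fully home. Leave the wash bottle, beaker and flask where they are.

Things in the scene. Friction and masses are not known exactly. Their poses are not given: they have to be found in the camera images.
- unit: the dosing unit: loose white upright box with a bar handle on top, 60 mm deep (x), 120 wide (y), 150 high, about 0.7 kg. Origin: centre of its underside; -x is the front (dark panel), +x the rear, towards the rest. Tipped about its rear lower edge it balances near 0.37 rad, then falls back on the rest. With the plate past the middle of its underside it stands flat on it, 5 mm up
- unit_handle (a point): middle of the unit's handle, a round bar 12 mm thick and 100 mm long along the unit's y axis, on two posts at its ends, 188 mm above the unit's underside and 32 mm clear above its top, centred over it
- rest: fixed rest behind the unit: low stand with a sloping black pad 130 mm wide, its face 0.56 rad from vertical, 75 to 120 mm high and 75 to 105 mm behind the origin. The unit leans there at about 0.56 rad, its front lower edge 32 mm off the bench. Origin: the point on the bench where the unit stands at first (to a few mm); x points backwards, z up
- plate: the drip plate: a loose bare metal plate, 190 mm long (x), 200 mm wide (y), 5 mm thick, about 0.4 kg, with an upright grip fin at one end. Origin: centre of its underside. +x points to the free thin edge that goes under the unit, -x to the fin
- plate_edge (a point): middle of the plate's free leading edge, 95 mm from the plate's centre along +x, at half its thickness
- plate_fin (a point): grip point of the plate's fin, 36 mm above the plate's underside. The fin is 10 mm thick (x), 44 mm wide (y), its top 52 mm above the plate's underside, 88 mm from the plate's centre along -x
- tray: the fixed grey pocket tray, 248 mm long (x), 60 mm wide (y), 24 mm high, walls 4 mm, with four pockets in a row along its x axis, 61 mm apart, floor 4 mm thick. Origin: centre of its underside
- jar0: a sample jar: brown glass with a white lid, round, 44 mm across, 65 mm high, about 90 g. Origin: centre of its underside, z up through the lid. It starts in a pocket of the tray; may be absent (None)
- jar1: a sample jar: brown glass with a white lid, round, 44 mm across, 65 mm high, about 90 g. Origin: centre of its underside, z up through the lid. It starts in a pocket of the tray; may be absent (None)
- jar2: a sample jar: brown glass with a white lid, round, 44 mm across, 65 mm high, about 90 g. Origin: centre of its underside, z up through the lid. It starts in a pocket of the tray; may be absent (None)
- jar3: a sample jar: brown glass with a white lid, round, 44 mm across, 65 mm high, about 90 g. Origin: centre of its underside, z up through the lid. It starts in a pocket of the tray; may be absent (None)
- manifold: the fixed grey gas manifold block, 60 mm deep (x), 120 mm wide (y), 70 mm high (brass fittings on its top reach 115 mm, looks only). Origin: centre of its underside. The valve knob comes out of its -x face
- valve (a joint): travel of the valve knob (m): 0 fully home, 0.030 fully out, along the manifold's -x. An over-centre detent holds it at either end with about 3 to 4 N and snaps it on to the nearer end once it is well past the middle
- valve_knob (a point): centre of the valve knob, a grey disc 36 mm across and 20 mm thick with its axis along the manifold's x, 50 mm above the bench, on a 12 mm stem; 40 mm in front of the manifold's face when home, 70 mm when out
- wash_bottle: bystander, to be left alone: white plastic bottle, 68 mm across, 150 mm high. Origin: centre of its underside
- beaker: bystander, to be left alone: glass beaker, 72 mm across, 90 mm high. Origin: centre of its underside
- flask: bystander, to be left alone: conical glass flask, 84 mm across the foot, 115 mm high. Origin: centre of its underside

How it is judged (in metres and radians):
On the way, in this order (a step that is already met when the one before it is completed fails the run):
1. the valve knob is pulled fully out (at least 26 mm) (value of joint valve above 0.026 m), for 0.2 s.
2. the unit leans back on the rest by itself, let go (angle between unit's own z axis and vertical between 0.42 and 0.75 rad and contact force between unit and rest above 0.1 N and contact force between unit and the arm below 0.1 N and contact force between unit and the fingers below 0.1 N), for 0.2 s.
3. the plate's leading edge is past the middle of the underside of the leaning unit, central and square to it (x of plate_edge in the frame of unit above 0.004 m and y of plate_edge in the frame of unit between -0.035 and 0.035 m and angle between the y axis of plate and the y axis of unit, either way round below 0.2 rad and angle between unit's own z axis and vertical between 0.42 and 0.75 rad), for 0.2 s.
4. the unit stands upright on the plate (x of plate_edge in the frame of unit above 0.004 m and y of plate_edge in the frame of unit between -0.035 and 0.035 m and angle between the y axis of plate and the y axis of unit, either way round below 0.2 rad and angle between unit's own z axis and vertical below 0.06 rad and height (world z) of unit between 0.003 and 0.009 m and linear speed of unit below 0.03 m/s), for 0.3 s.
5. all jars stand upright on the plate and are let go (all of step 4 and z of jar0 in the frame of plate between 0.002 and 0.01 m and x of jar0 in the frame of plate between -0.088 and 0.085 m and y of jar0 in the frame of plate between -0.09 and 0.09 m and angle between each of jar0, jar1, jar2, jar3's own z axis and vertical below 0.12 rad and linear speed of each of jar0, jar1, jar2, jar3 below 0.03 m/s and contact force between each of jar0, jar1, jar2, jar3 and the fingers below 0.05 N and z of jar1 in the frame of plate between 0.002 and 0.01 m and x of jar1 in the frame of plate between -0.088 and 0.085 m and y of jar1 in the frame of plate between -0.09 and 0.09 m and z of jar2 in the frame of plate between 0.002 and 0.01 m and x of jar2 in the frame of plate between -0.088 and 0.085 m and y of jar2 in the frame of plate between -0.09 and 0.09 m and z of jar3 in the frame of plate between 0.002 and 0.01 m and x of jar3 in the frame of plate between -0.088 and 0.085 m and y of jar3 in the frame of plate between -0.09 and 0.09 m), for 0.2 s.
6. the valve knob is pushed home (within 4 mm) (value of joint valve below 0.004 m), for 0.2 s.
At the end, for the whole second after the job is handed in: Knob home (within 4 mm); unit upright (0.06 rad), still, on the plate, whose edge is at least 4 mm past the middle of its underside, central within 35 mm, square within 0.2 rad; every jar present upright (0.12 rad), still, released, its centre on the plate and 7 mm or more inside its edges (all of step 5 and value of joint valve below 0.004 m); the robot touches nothing.
It fails at once if the wash bottle, beaker or flask is moved by more than 30 mm or tipped (distance of any of wash_bottle, beaker, flask from where it was at the start of the episode above 0.03 m or angle between any of wash_bottle, beaker, flask's own z axis and vertical above 0.3 rad).
It fails at once if the unit is knocked over (tilted more than 1 rad) (angle between unit's own z axis and vertical above 1 rad).
Of jar0, jar1, jar2, jar3 only 2 to 4 are there at a start; the rules pass over those that are not, and their reading is None.
At some moment in a run one of plate may be knocked a few centimetres aside while the robot is not near it.
Once in a run the grip may slacken for a moment while it holds something.
It also fails if it takes over 208 s, if anything falls off the work surface, if the arm or the gripper's body presses on something with over 40 N, if the wrist force passes 120 N, or if a joint passes its speed limit or range.

## Working session

There is one attempt and no reset: what is moved stays moved. The work goes in short steps, Python scripts to look and compute and a shell command to move; the robot and the scene stay as the last step left them, time stands still between calls to the robot, and variables do not carry over. Pictures are saved under pics/ and viewed, at most 14 in all, crops included, and the job is handed in when it is done.

```bash
ls; mkdir -p pics
cat > h.py <<'E'
import numpy as np,cv2,json
from scipy.spatial.transform import Rotation as R
from workcell import bot
def snap(n,f=None):
    s=bot.observe(); d=bot.snapshot(n); d['s']=s
    if n=='wrist':
        q=s['orientation']; T=np.eye(4); T[:3,:3]=R.from_quat(q[1:]+q[:1] if isinstance(q,list) else np.r_[q[1:],q[0]]).as_matrix(); T[:3,3]=s['tool_pos']
        d['wc']=T@np.array(d['T_tool_cam'])
    else: d['wc']=np.linalg.inv(np.array(d['camera_from_world']))
    if f: cv2.imwrite('pics/'+f,cv2.cvtColor(d['image'],cv2.COLOR_RGB2BGR))
    return d
def ray(d,uv):
    p=cv2.undistortPoints(np.array(uv,float).reshape(-1,1,2),np.array(d['K']),np.array(d['dist'])).reshape(-1,2)
    v=np.c_[p[:,0],-p[:,1],-np.ones(len(p))]@d['wc'][:3,:3].T
    return d['wc'][:3,3],v
def onz(d,uv,z):
    o,v=ray(d,uv); return o+v*((z-o[2])/v[:,2:3])
def proj(d,P):
    P=np.atleast_2d(P); c=(P-d['wc'][:3,3])@d['wc'][:3,:3]
    return cv2.projectPoints(c*[1,-1,-1],np.zeros(3),np.zeros(3),np.array(d['K']),np.array(d['dist']))[0].reshape(-1,2)
def tool(target=None,state=None):
    "rows' units: shift of TCP to world target in tool axes"
    s=state or bot.observe(); q=s['orientation']; M=R.from_quat(np.r_[q[1:],q[0]]).as_matrix()
    if target is None: return M
    return np.round(M.T@(np.array(target)-s['tool_pos'])/500,4)
np.set_printoptions(suppress=True,precision=3)
E
python3 - <<'E'
from h import *
for n in('scene','side','wrist'):
    d=snap(n,n+'0.png'); print(n,d['K'][0],d['wc'])
print(bot.observe())
E
```

```text
pics
scene [605.722   0.    319.743] [[   0.245   -0.607    0.756 1371.625]
 [   0.969    0.165   -0.181 -169.194]
 [  -0.015    0.778    0.628  778.309]
 [   0.       0.       0.       1.   ]]
side [446.134   0.    322.168] [[   0.944    0.257   -0.206  389.421]
 [  -0.329    0.71    -0.622 -548.597]
 [  -0.014    0.655    0.755  835.867]
 [   0.       0.       0.       1.   ]]
wrist [357.219   0.    315.852] [[   0.232    0.936    0.263  191.534]
 [  -0.973    0.223    0.062 -493.016]
 [  -0.001   -0.27     0.963  383.988]
 [   0.       0.       0.       1.   ]]
{'time': 0.15, 'joints': array([-1.483,  0.343,  1.525, -0.   ,  1.275, -0.146]), 'dq': array([-0.001, -0.003, -0.003, -0.001,  0.002,  0.001]), 'joint_torque': array([  0.001, -43.147, -24.435,   0.072,   0.054,  -0.   ]), 'tool_pos': array([ 121.614, -510.429,  226.242]), 'orientation': array([-0.001,  0.993,  0.117,  0.   ]), 'wrist_force': array([-0.123, -0.772,  0.233]), 'moment': array([ 0.049, -0.014,  0.037]), 'grip_force': 0.0, 'finger_gap': 91.46240775348254}
```

View pics/scene0.png

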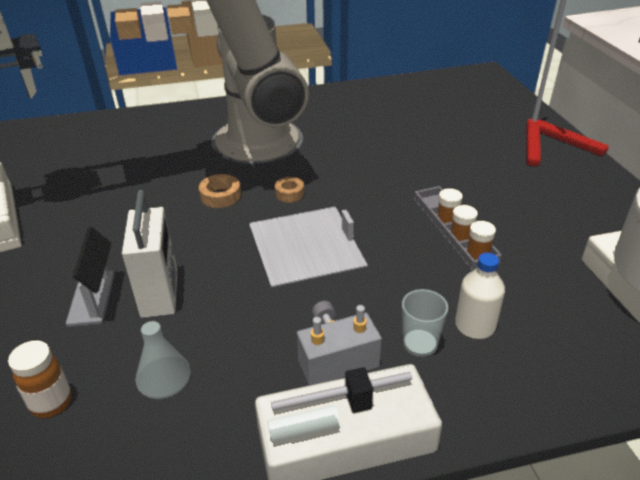

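View pics/side0.png

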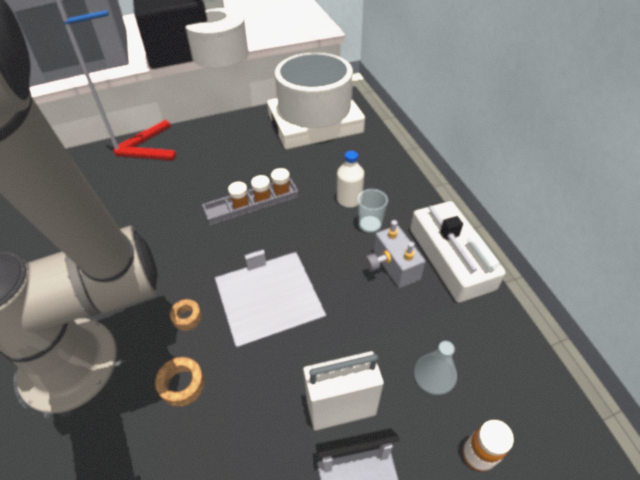

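The scene view shows the unit with its handle at (140,215), the rest at (90,265), the plate at (305,245) with its fin at (348,225), the manifold at (340,345) with the knob at (323,310), and three jars in the tray at (450–482,200–235). The side view shows the same layout: unit (343,390), plate (270,300), fin (256,260), knob (375,262), jars (238–280,185).

```bash
python3 - <<'E'
from h import *
a=snap('scene');b=snap('side')
for n,d,uv in(('scene',a,[(250,222),(331,209),(365,267),(273,281)]),('side',b,[(215,273),(297,255),(325,302),(238,342)])): print(n,'plate',onz(d,uv,5)[:,:2])
def tri(p,q):
    o1,v1=ray(a,[p]);o2,v2=ray(b,[q]);v1=v1[0];v2=v2[0]
    s=np.linalg.lstsq(np.c_[v1,-v2],o2-o1,rcond=None)[0]; A=o1+s[0]*v1;B=o2+s[1]*v2
    return (A+B)/2,np.linalg.norm(A-B)
for n,p,q in(('knob',(323,310),(374,262)),('hA',(140,197),(313,374)),('hB',(139,240),(375,359)),('fin',(348,213),(256,252)),('man',(338,325),(396,238)),('bottle',(488,262),(351,156))): print(n,*tri(p,q))
print('man top side',onz(b,[(376,238),(400,228),(423,265),(401,284)],70)[:,:2]) 
print('man top scene',onz(a,[(298,338),(375,318),(380,340),(305,362)],70)[:,:2]) 
print('unit top side',onz(b,[(304,368),(378,355),(381,386),(311,400)],150)[:,:2])
# lids white, z=65
for n,d in(('scene',a),('side',b)):
    h=cv2.cvtColor(d['image'],cv2.COLOR_RGB2HSV)
    m=((h[...,1]<60)&(h[...,2]>150)).astype('uint8')
    k,_,st,c=cv2.connectedComponentsWithStats(m)
    for i in range(1,k):
        if 100<st[i,4]<700: print(n,c[i],st[i,4],onz(d,[c[i]],65)[0,:2])
print('tray',onz(a,[(415,192),(440,187),(500,262)],24)[:,:2],onz(b,[(203,208),(296,178),(298,191),(211,221)],24)[:,:2])
E
python3 - <<'E'
import cv2
a=cv2.imread('pics/scene0.png');b=cv2.imread('pics/side0.png')
x=cv2.resize(a[170:350,60:400],None,fx=2.3,fy=2.3,interpolation=2)[:, :800]
cv2.imwrite('pics/c1.png',x)
x=cv2.resize(b[180:480,190:460],None,fx=2,fy=2,interpolation=2)
cv2.imwrite('pics/c2.png',x)
E
```

```text
scene plate [[350.728 -74.403]
 [351.071 101.901]
 [549.519 116.03 ]
 [542.177 -61.555]]
side plate [[346.384 125.155]
 [543.642 111.824]
 [562.387 -36.792]
 [358.901 -69.411]]
knob [688.879  -3.685  55.964] 3.9890443614721485
hA [ 464.028 -265.749  181.791] 1.907746426861337
hB [ 567.943 -271.041  170.247] 3.792635910943644
fin [448.154 109.712  60.594] 3.515715742581963
man [750.517  10.483  88.086] 11.446961433791758
bottle [735.24  255.209 143.928] 1.5016062298092612
man top side [[715.848  46.534]
 [780.978  55.852]
 [780.617 -59.821]
 [713.573 -88.98 ]]
man top scene [[748.621 -57.225]
 [739.178  70.623]
 [784.894  63.539]
 [797.023 -57.371]]
unit top side [[ 456.77  -236.047]
 [ 580.487 -255.62 ]
 [ 563.199 -307.335]
 [ 450.5   -291.409]]
scene [143.197   6.154] 532 [-902.197 -243.744]
scene [199.97   5.29] 169 [-860.762  -50.947]
scene [292.657  11.94 ] 502 [-706.225  249.127]
scene [318.271  12.436] 140 [-676.525  332.217]
scene [205.679  24.687] 358 [-665.776  -51.821]
scene [155.596  30.914] 267 [-651.427 -212.994]
scene [542.     68.367] 207 [-49.776 814.382]
scene [551.4
[... 588 characters left out ...]
4.697]
side [216.67 211.  ] 185 [387.439 263.949]
side [134.664 257.099] 324 [181.68  183.542]
side [377.111 258.75 ] 108 [695.734  -6.261]
side [446.192 347.929] 182 [ 732.371 -251.084]
side [590.946 375.901] 553 [ 962.285 -403.222]
side [578.287 375.637] 551 [ 939.234 -393.165]
side [444.149 377.641] 390 [ 699.523 -303.103]
side [102.221 365.154] 104 [100.234 -68.979]
side [ 36.35  398.495] 525 [ -28.252 -100.465]
side [628.819 429.593] 243 [ 962.093 -514.923]
side [624.083 441.162] 505 [ 939.848 -527.613]
side [481.388 463.277] 206 [ 685.494 -459.4  ]
tray [[364.283 287.307]
 [360.876 346.642]
 [621.459 355.694]] [[355.258 330.74 ]
 [617.665 358.417]
 [607.345 306.265]
 [367.202 276.707]]
```

View pics/c2.png

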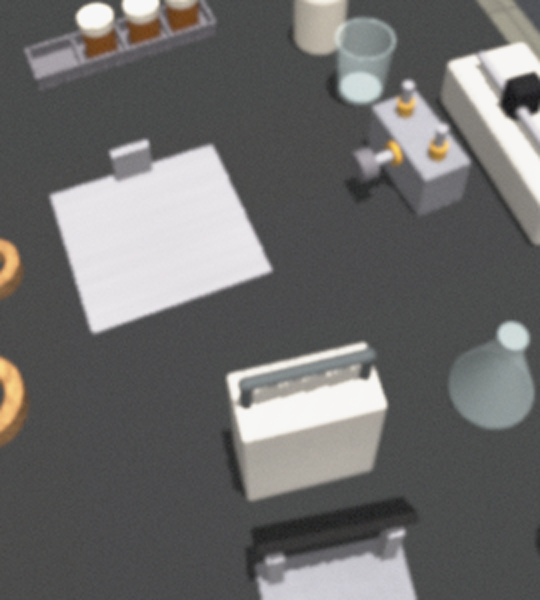

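```bash
python3 -m crank '[{"linear":[0,0,-0.2],"twist":0.037,"jaw":0},{"linear":[0,0,-0.2],"twist":0.037,"jaw":0},{"linear":[0.6,-0.35,-0.2],"twist":0.037,"jaw":0},{"linear":[0.6,-0.35,-0.2],"twist":0.037,"jaw":0},{"linear":[0.6,-0.35,-0.2],"twist":0.037,"jaw":0},{"linear":[0.6,-0.35,-0.2],"twist":0.037,"jaw":0},{"linear":[0.6,-0.35,-0.2],"twist":0.037,"jaw":0},{"linear":[0.6,-0.35,-0.2],"twist":0.037,"jaw":0},{"linear":[0.6,-0.35,-0.2],"twist":0.037,"jaw":0},{"linear":[0.6,-0.35,-0.2],"twist":0.037,"jaw":0}]'
python3 - <<'E'
from h import *
print(tool([590,-60,330]),tool())
E
```

```text
time: 1.5
tool_pos: [372.6, -271.4, 326.6]
orientation: [0.0, 1.0, 0.001, -0.0]
wrist_force: [0.0, -0.4, -0.1]
finger_gap: 91.8
grip_force: 0.0
[ 0.435 -0.422 -0.007] [[ 1.     0.001 -0.001]
 [ 0.001 -1.    -0.   ]
 [-0.001  0.    -1.   ]]
```

```bash
python3 -m crank '[{"linear":[0.43,-0.42,0],"twist":0,"jaw":0},{"linear":[0.43,-0.42,0],"twist":0,"jaw":0},{"linear":[0.43,-0.42,0],"twist":0,"jaw":0},{"linear":[0.43,-0.42,0],"twist":0,"jaw":0},{"linear":[0.43,-0.42,0],"twist":0,"jaw":0},{"linear":[0.43,-0.42,0],"twist":0,"jaw":0},{"linear":[0.43,-0.42,0],"twist":0,"jaw":0},{"linear":[0.43,-0.42,0],"twist":0,"jaw":0}]'
python3 - <<'E'
from h import *
d=snap('wrist','w1.png');print(d['s']['tool_pos'],d['wc'])
E
```

```text
time: 2.5
tool_pos: [587.0, -62.4, 327.0]
orientation: [0.0, 1.0, -0.001, 0.0]
wrist_force: [-0.2, -0.2, -0.4]
finger_gap: 91.6
grip_force: 0.0
[587.001 -62.388 327.022] [[ -0.001   0.963   0.27  658.863]
 [ -1.     -0.001   0.001 -61.66 ]
 [  0.001  -0.27    0.963 484.896]
 [  0.      0.      0.      1.   ]]
```

View pics/w1.png

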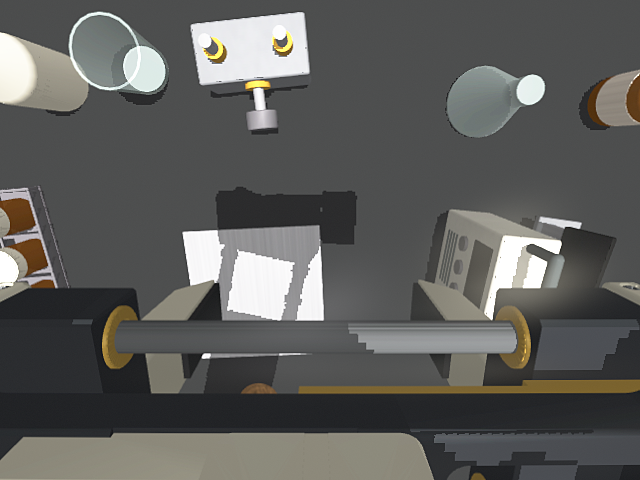

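The wrist view shows the knob disc at (262,119) with its stem going to the manifold at (258,85). The manifold's top corners are (191,25), (304,12), (309,73) and (203,85). The plate's far edge runs (183,232)–(320,226), and the unit is at (490,260).

Run:
```python
from h import *
d=snap('wrist')
c=onz(d,[(191,25),(304,12),(309,73),(203,85)],70)[:,:2];print('man',c,c.mean(0))
print('edge yaw front/back',[np.degrees(np.arctan2(*(c[i]-c[j])))for i,j in((0,1),(3,2))])
print('knob silhouettes @50',onz(d,[(247,119),(278,119)],50)[:,:2],'rear/top edge@68,front/top',onz(d,[(262,107),(262,113)],68)[:,:2])
print('plate far edge',onz(d,[(183,232),(320,226)],5)[:,:2])
print('unit top front',onz(d,[(451,210),(425,302)],150)[:,:2],'unit far top',onz(d,[(451,210),(560,238)],150)[:,:2])
```

```text
man [[777.337  66.698]
 [788.984 -50.02 ]
 [731.656 -54.808]
 [719.982  59.105]] [754.49    5.244]
edge yaw front/back [np.float64(-5.69873973713365), np.float64(-5.851654954764463)]
knob silhouettes @50 [[686.583  17.241]
 [686.54  -18.485]] rear/top edge@68,front/top [[697.866  -3.096]
 [691.666  -2.844]]
plate far edge [[541.701 121.663]
 [549.995 -67.785]]
unit top front [[ 598.352 -190.303]
 [ 503.277 -173.369]] unit far top [[ 598.352 -190.303]
 [ 570.759 -299.522]]
```

```bash
python3 - <<'E'
from h import *
d=snap('wrist')
c=onz(d,[(100,50),(144,70),(145,92)],0)[:,:2];print('beaker base',c)
print(tool([686,-1,33]))
E
python3 -m crank '[{"linear":[0.198,-0.122,0.3],"twist":-0.016,"jaw":0},{"linear":[0.198,-0.122,0.3],"twist":-0.016,"jaw":0},{"linear":[0.198,-0.122,0.3],"twist":-0.016,"jaw":0},{"linear":[0.198,-0.122,0.3],"twist":-0.016,"jaw":0},{"linear":[0.198,-0.122,0.3],"twist":-0.016,"jaw":0},{"linear":[0.198,-0.122,0.4],"twist":-0.016,"jaw":0},{"linear":[0.198,-0.122,0.5],"twist":-0.016,"jaw":0},{"linear":[0.198,-0.122,0.54],"twist":-0.016,"jaw":0},{"linear":[0.198,-0.122,0.588],"twist":-0.016,"jaw":0},{"linear":[0.198,-0.122,0.588],"twist":-0.016,"jaw":0},{"linear":[0.198,-0.122,0.588],"twist":-0.016,"jaw":0.5},{"linear":[0.198,-0.122,0.588],"twist":-0.016,"jaw":0.8},{"linear":[0.198,-0.122,0.588],"twist":-0.016,"jaw":0.8},{"linear":[0.198,-0.122,0.588],"twist":-0.016,"jaw":0.8},{"linear":[0.198,-0.122,0.588],"twist":-0.016,"jaw":0.8}]' 30
```

```text
beaker base [[770.598 202.994]
 [747.912 151.702]
 [722.47  153.678]]
[ 0.197 -0.122  0.588]
time: 4.53
tool_pos: [686.6, 0.4, 32.7]
orientation: [0.0, 0.999, 0.051, 0.0]
wrist_force: [-0.7, -0.3, -0.5]
finger_gap: 46.8
grip_force: 0.0
```

```bash
python3 -m crank '[{"linear":[0,0,0],"twist":0,"jaw":0.9},{"linear":[0,0,0],"twist":0,"jaw":0.9},{"linear":[0,0,0],"twist":0,"jaw":0.9},{"linear":[0,0,0],"twist":0,"jaw":0.9},{"linear":[-0.01,0,0],"twist":0,"jaw":0.9},{"linear":[-0.02,0,0],"twist":0,"jaw":0.9},{"linear":[-0.03,0,0],"twist":0,"jaw":0.9},{"linear":[-0.04,0,0],"twist":0,"jaw":0.9},{"linear":[-0.05,0,0],"twist":0,"jaw":0.9},{"linear":[-0.06,0,0],"twist":0,"jaw":0.9},{"linear":[-0.064,0,0],"twist":0,"jaw":0.9},{"linear":[-0.064,0,0],"twist":0,"jaw":0.9},{"linear":[-0.064,0,0],"twist":0,"jaw":0.9}]' 30
```

```text
time: 6.15
tool_pos: [656.7, -3.1, 32.7]
orientation: [0.0, 0.999, 0.051, 0.002]
wrist_force: [7.4, -3.1, -7.0]
finger_gap: 35.4
grip_force: 30.0
```

```bash
python3 -m crank '[{"linear":[0.001,0,0],"twist":0,"jaw":0.3},{"linear":[0.001,0,0],"twist":0,"jaw":0.3},{"linear":[0.001,0,0],"twist":0,"jaw":0},{"linear":[0.001,0,0],"twist":0,"jaw":0},{"linear":[0,0,-0.1],"twist":0,"jaw":0},{"linear":[0,0,-0.6],"twist":0.016,"jaw":0},{"linear":[0,0,-0.6],"twist":0.016,"jaw":0},{"linear":[0,0,-0.6],"twist":0.016,"jaw":0},{"linear":[0,0,-0.6],"twist":0.016,"jaw":0},{"linear":[-0.46,0.45,-0.6],"twist":0.016,"jaw":0},{"linear":[-0.46,0.45,-0.6],"twist":0.016,"jaw":0},{"linear":[-0.46,0.45,-0.6],"twist":0.016,"jaw":0},{"linear":[-0.46,0.45,-0.6],"twist":0.016,"jaw":0},{"linear":[-0.46,0.45,-0.6],"twist":0.016,"jaw":0},{"linear":[-0.46,0.45,-0.6],"twist":0.016,"jaw":0},{"linear":[-0.46,0.45,-0.6],"twist":0.016,"jaw":0},{"linear":[-0.46,0.45,-0.6],"twist":0.016,"jaw":0},{"linear":[-0.46,0.45,-0.6],"twist":0.016,"jaw":0}]';python3 - <<'E'
from h import *
d=snap('wrist','w2.png');print(d['s']['tool_pos'],d['wc'])
E
```

```text
time: 8.4
tool_pos: [449.6, -248.9, 332.6]
orientation: [-0.0, 1.0, 0.002, -0.0]
wrist_force: [0.6, 0.0, -0.1]
finger_gap: 91.9
grip_force: 0.0
[ 449.647 -248.924  332.588] [[   0.004    0.963    0.271  521.538]
 [  -1.       0.003    0.002 -247.977]
 [   0.001   -0.271    0.963  490.448]
 [   0.       0.       0.       1.   ]]
```

View pics/w2.png

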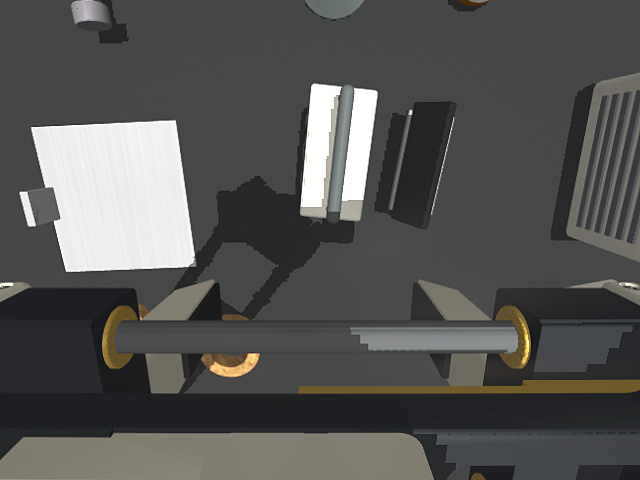

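The wrist view shows the unit's top corners at (313,84), (378,90), (361,221) and (301,214), with the handle running (347,86)–(333,217). The plate's corners are (32,127), (176,121), (195,265) and (66,271), with the fin at left (40,206). The rest pad is at (420,165).

Run:
```python
from h import *
d=snap('wrist')
c=onz(d,[(313,84),(378,90),(361,221),(301,214)],150)[:,:2];print('unit',c,c.mean(0))
c=onz(d,[(347,88),(333,217)],188)[:,:2];print('handle',c,c.mean(0), np.degrees(np.arctan2(*(c[0]-c[1])[::-1])))
c=onz(d,[(32,127),(176,121),(195,265),(66,271)],5)[:,:2];print('plate',c,c.mean(0))
for i,j in((0,1),(3,2),(0,3),(1,2)): print(np.degrees(np.arctan2(*(c[j]-c[i])[::-1])),np.linalg.norm(c[j]-c[i]))
print('fin top',onz(d,[(20,193),(27,226),(32,225),(25,191)],52)[:,:2])
print('rest pad hi', onz(d,[(455,102),(428,228)],120)[:,:2], onz(d,[(415,102),(389,215)],75)[:,:2])
```

```text
unit [[ 572.136 -245.675]
 [ 567.471 -303.151]
 [ 449.241 -292.54 ]
 [ 455.943 -234.245]] [ 511.198 -268.903]
handle [[ 563.683 -272.614]
 [ 460.73  -263.329]] [ 512.207 -267.972] -5.153596472529054
plate [[541.576 119.928]
 [549.166 -68.151]
 [353.226 -75.555]
 [343.349 112.2  ]] [446.829  22.106]
-87.68885627371327 188.23238171762955
-86.98859372403497 188.01490715186824
-177.7673095338221 198.3773252749967
-177.8358794943209 196.07994509159107
fin top [[462.274 115.372]
 [420.681 115.627]
 [421.992 108.996]
 [464.742 108.641]]
rest pad hi [[ 561.102 -383.355]
 [ 435.536 -368.109]] [[ 565.684 -356.172]
 [ 440.684 -335.152]]
```

```bash
python3 -m crank '[{"linear":[0.125,0.039,0.1],"twist":0.0143,"jaw":0},{"linear":[0.125,0.039,0.1],"twist":0.0143,"jaw":0},{"linear":[0.125,0.039,0.2],"twist":0.0143,"jaw":0},{"linear":[0.125,0.039,0.25],"twist":0.0143,"jaw":0},{"linear":[0.125,0.039,0.3],"twist":0.0143,"jaw":0},{"linear":[0.125,0.039,0.317],"twist":0.0143,"jaw":0},{"linear":[0.125,0.039,0.317],"twist":0.0143,"jaw":0},{"linear":[0.125,0.039,0.317],"twist":0.0143,"jaw":0.95},{"linear":[0.125,0.039,0.317],"twist":0.0143,"jaw":0.95},{"linear":[0.125,0.039,0.317],"twist":0.0143,"jaw":0.95},{"linear":[0.125,0.039,0.317],"twist":0.0143,"jaw":0.95},{"linear":[0.125,0.039,0.317],"twist":0.0143,"jaw":0.95},{"linear":[0.125,0.039,0.317],"twist":0.0143,"jaw":0.95},{"linear":[0.125,0.039,0.317],"twist":0.0143,"jaw":0.95},{"linear":[0.125,0.039,0.317],"twist":0.0143,"jaw":0.95},{"linear":[0.125,0.039,0.317],"twist":0.0143,"jaw":0.95},{"linear":[0.125,0.039,0.317],"twist":0.0143,"jaw":0.95}]' 20
python3 - <<'E'
import numpy as np
for t in np.arange(0.05,.57,.05): print(round(t,2),np.round([(30-30*np.cos(t)+188*np.sin(t))/500,(188-(30*np.sin(t)+188*np.cos(t)))/500],4))
E
```

```text
time: 10.62
tool_pos: [511.4, -269.2, 174.2]
orientation: [-0.0, 0.999, -0.044, -0.0]
wrist_force: [0.0, 1.5, 0.3]
finger_gap: 11.2
grip_force: 20.0
0.05 [ 0.0189 -0.0025]
0.1 [ 0.0378 -0.0041]
0.15 [ 0.0569 -0.0047]
0.2 [ 0.0759 -0.0044]
0.25 [ 0.0949 -0.0032]
0.3 [ 0.1138 -0.0009]
0.35 [0.1326 0.0022]
0.4 [0.1512 0.0063]
0.45 [0.1695 0.0113]
0.5 [0.1876 0.0173]
0.55 [0.2054 0.0241]
```

```bash
python3 -m crank '[{"linear":[0,0.019,-0.0025],"twist":0,"jaw":0.95},{"linear":[0,0.038,-0.004],"twist":0,"jaw":0.95},{"linear":[0,0.057,-0.0047],"twist":0,"jaw":0.95},{"linear":[0,0.076,-0.0044],"twist":0,"jaw":0.95},{"linear":[0,0.095,-0.0032],"twist":0,"jaw":0.95},{"linear":[0,0.114,-0.001],"twist":0,"jaw":0.95},{"linear":[0,0.1326,0.0022],"twist":0,"jaw":0.95},{"linear":[0,0.151,0.0063],"twist":0,"jaw":0.95},{"linear":[0,0.1695,0.0113],"twist":0,"jaw":0.95},{"linear":[0,0.1876,0.0173],"twist":0,"jaw":0.95},{"linear":[0,0.197,0.021],"twist":0,"jaw":0.95},{"linear":[0,0.203,0.0232],"twist":0,"jaw":0.95},{"linear":[0,0.203,0.0232],"twist":0,"jaw":0.95}]' 20
python3 - <<'E'
from h import *
d=snap('side','s2.png')
cv2.imwrite('pics/s2c.png',cv2.resize(cv2.cvtColor(d['image'],4)[260:480,240:480],None,fx=2,fy=2))
E
```

```text
time: 12.25
tool_pos: [502.7, -370.4, 162.7]
orientation: [-0.0, 0.999, -0.044, 0.0]
wrist_force: [0.6, 2.4, 0.3]
finger_gap: 11.0
grip_force: 20.1
```

View pics/s2c.png

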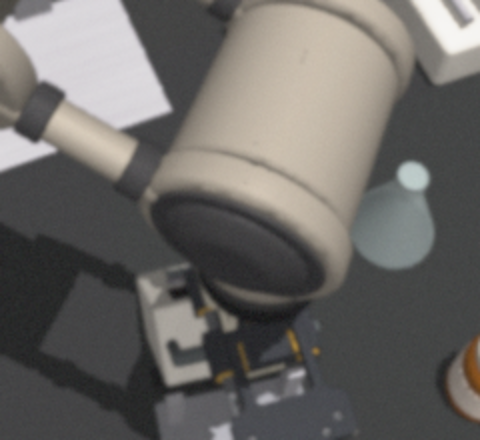

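The unit is leaning back with the gripper still on its handle, around (190,350) in the crop. Next I open partly and rise.

```bash
python3 -m crank '[{"linear":[0,0,0],"twist":0,"jaw":0.75},{"linear":[0,0,0],"twist":0,"jaw":0.68},{"linear":[0,0,0],"twist":0,"jaw":0.68},{"linear":[0,0,0],"twist":0,"jaw":0.68},{"linear":[0,0,-0.04],"twist":0,"jaw":0.68},{"linear":[0,0,-0.1],"twist":0,"jaw":0.68},{"linear":[0,0,-0.3],"twist":0,"jaw":0},{"linear":[0,0,-0.36],"twist":0,"jaw":0},{"linear":[0,0,-0.36],"twist":0,"jaw":0},{"linear":[-0.1,-0.24,-0.36],"twist":0,"jaw":0},{"linear":[-0.1,-0.24,-0.36],"twist":0,"jaw":0},{"linear":[-0.1,-0.24,-0.36],"twist":0,"jaw":0},{"linear":[-0.1,-0.24,-0.36],"twist":0,"jaw":0},{"linear":[-0.1,-0.24,-0.36],"twist":0,"jaw":0},{"linear":[-0.1,-0.24,-0.36],"twist":0,"jaw":0}]'
python3 - <<'E'
from h import *
d=snap('wrist','w3.png');print(d['s']['tool_pos'])
E
```

```text
time: 14.18
tool_pos: [463.4, -247.7, 342.0]
orientation: [-0.0, 0.999, -0.045, -0.0]
wrist_force: [0.2, 0.4, 0.5]
finger_gap: 91.8
grip_force: 0.0
[ 463.416 -247.713  342.008]
```

View pics/w3.png

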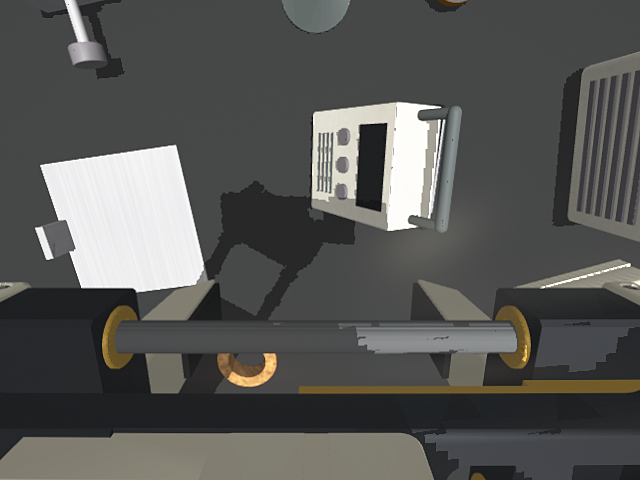

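The unit leans on the rest with its front lower edge at (313,112)–(312,209). The plate's corners are (41,165), (176,146), (204,281) and (85,293), with the fin at (56,240). The knob is out at (87,52).

Run:
```python
from h import *
d=snap('wrist')
c=onz(d,[(313,112),(312,209)],32)[:,:2];print('front edge',c,c.mean(0),np.degrees(np.arctan2(*(c[0]-c[1])[::-1])))
c=onz(d,[(458,110),(442,230)],175)[:,:2];print('handle',c,c.mean(0),np.degrees(np.arctan2(*(c[0]-c[1])[::-1])))
c=onz(d,[(41,165),(176,146)],5)[:,:2];print('plate',c,np.degrees(np.arctan2(*(c[1]-c[0])[::-1])))
print('fin top',onz(d,[(36,230),(62,221),(73,252),(47,259)],[52,52,52,52][0])[:,:2])
print('lead corner', onz(d,[(204,281)],5))
```

```text
front edge [[ 572.648 -253.603]
 [ 452.287 -241.235]] [ 512.468 -247.419] -5.866832067908417
handle [[ 551.804 -377.358]
 [ 446.961 -364.244]] [ 499.382 -370.801] -7.129647403164305
plate [[540.839 120.816]
 [548.647 -67.222]] -87.6223228544872
fin top [[460.559 116.108]
 [469.132  79.085]
 [427.145  76.299]
 [420.753 113.391]]
lead corner [[354.367 -71.064   5.   ]]
```

Run:
```python
from h import *
print(tool([443,113,100]),tool([443,113,17]))
```

```text
[-0.105 -0.714  0.484] [-0.104 -0.714  0.65 ]
```

```bash
python3 -m crank '[{"linear":[-0.104,-0.714,0.1],"twist":-0.0206,"jaw":0},{"linear":[-0.104,-0.714,0.1],"twist":-0.0206,"jaw":0},{"linear":[-0.104,-0.714,0.1],"twist":-0.0206,"jaw":0},{"linear":[-0.104,-0.714,0.1],"twist":-0.0206,"jaw":0},{"linear":[-0.104,-0.714,0.1],"twist":-0.0206,"jaw":0},{"linear":[-0.104,-0.714,0.1],"twist":-0.0206,"jaw":0},{"linear":[-0.104,-0.714,0.1],"twist":-0.0206,"jaw":0},{"linear":[-0.104,-0.714,0.1],"twist":-0.0206,"jaw":0},{"linear":[-0.104,-0.714,0.3],"twist":-0.0206,"jaw":0},{"linear":[-0.104,-0.714,0.3],"twist":-0.0206,"jaw":0},{"linear":[-0.104,-0.714,0.4],"twist":-0.0206,"jaw":0},{"linear":[-0.104,-0.714,0.484],"twist":-0.0206,"jaw":0},{"linear":[-0.104,-0.714,0.484],"twist":-0.0206,"jaw":0}]'
python3 - <<'E'
from h import *
d=snap('side','s4.png');print(d['s']['tool_pos'])
cv2.imwrite('pics/s4c.png',cv2.resize(cv2.cvtColor(d['image'],4)[200:480,180:460],None,fx=2,fy=2))
E
```

```text
time: 15.9
tool_pos: [441.5, 111.8, 98.6]
orientation: [0.0, 1.0, 0.019, -0.003]
wrist_force: [-0.7, 0.6, 1.5]
finger_gap: 91.9
grip_force: 0.0
[441.532 111.819  98.641]
```

View pics/s4c.png

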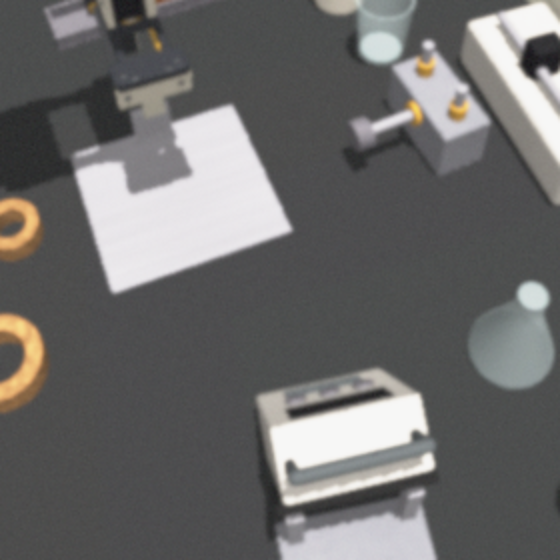

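The plate hasn't moved: its corners sit at the same place as before, with the far corner at (233,105) in the crop. The gripper is above the fin and the unit leans at (350,440). I'll descend and grip.

```bash
python3 -m crank '[{"linear":[0.003,-0.002,0.06],"twist":0,"jaw":0},{"linear":[0.003,-0.002,0.12],"twist":0,"jaw":0},{"linear":[0.003,-0.002,0.163],"twist":0,"jaw":0},{"linear":[0.003,-0.002,0.163],"twist":0,"jaw":0},{"linear":[0.003,-0.002,0.163],"twist":0,"jaw":0.97},{"linear":[0.003,-0.002,0.163],"twist":0,"jaw":0.97},{"linear":[0.003,-0.002,0.163],"twist":0,"jaw":0.97},{"linear":[0.003,-0.002,0.163],"twist":0,"jaw":0.97},{"linear":[0.003,-0.002,0.163],"twist":0,"jaw":0.97},{"linear":[0.003,-0.002,0.163],"twist":0,"jaw":0.97},{"linear":[0.003,-0.002,0.163],"twist":0,"jaw":0.97},{"linear":[0.003,-0.002,0.163],"twist":0,"jaw":0.97},{"linear":[0.003,-0.002,0.163],"twist":0,"jaw":0.97},{"linear":[0.003,-0.002,0.163],"twist":0,"jaw":0.97}]' 40
python3 - <<'E'
from h import *
# target: edge mid at s=14mm in front of pivot, yaw -96; fin 183 behind
u=np.array([np.cos(np.radians(-96)),np.sin(np.radians(-96))])
piv=np.array([507.5,-298]); 
e=piv-14*u; f=e-183*u; pre=f-90*u
print(e,f,pre,bot.observe()['tool_pos'],tool([*pre,19]),tool([*f,19]))
E
```

```text
time: 17.7
tool_pos: [444.4, 114.5, 19.0]
orientation: [0.0, 1.0, 0.021, -0.0]
wrist_force: [0.2, -1.6, -0.4]
finger_gap: 9.8
grip_force: 40.0
[ 508.963 -284.077] [ 528.092 -102.079] [537.5   -12.572] [444.432 114.48   19.039] [0.175 0.262 0.   ] [0.149 0.44  0.   ]
```

```bash
python3 -m crank '[{"linear":[0.02,0.03,0],"twist":0.003,"jaw":0.97},{"linear":[0.05,0.07,0],"twist":0.006,"jaw":0.97},{"linear":[0.08,0.12,0],"twist":0.011,"jaw":0.97},{"linear":[0.11,0.16,0],"twist":0.015,"jaw":0.97},{"linear":[0.14,0.21,0],"twist":0.019,"jaw":0.97},{"linear":[0.165,0.245,0],"twist":0.0233,"jaw":0.97},{"linear":[0.175,0.262,0],"twist":0.0233,"jaw":0.97},{"linear":[0.175,0.262,0],"twist":0.0233,"jaw":0.97},{"linear":[0.175,0.262,0],"twist":0.0233,"jaw":0.97}]' 40
python3 - <<'E'
from h import *
d=snap('side','s5.png')
cv2.imwrite('pics/s5c.png',cv2.resize(cv2.cvtColor(d['image'],4)[200:480,180:460],None,fx=2,fy=2))
u=np.array([np.cos(np.radians(-96)),np.sin(np.radians(-96))])
f=np.array([507.5,-298])-197*u
s=d['s']
M=tool();print(tool([*f,19]),np.degrees(np.arctan2(M[1,1],M[0,1])))
E
```

```text
time: 18.82
tool_pos: [537.2, -12.6, 19.1]
orientation: [0.0, 0.999, -0.052, 0.0]
wrist_force: [0.6, -0.2, -0.4]
finger_gap: 9.6
grip_force: 40.0
[0.001 0.18  0.   ] -95.98188045291703
```

View pics/s5c.png

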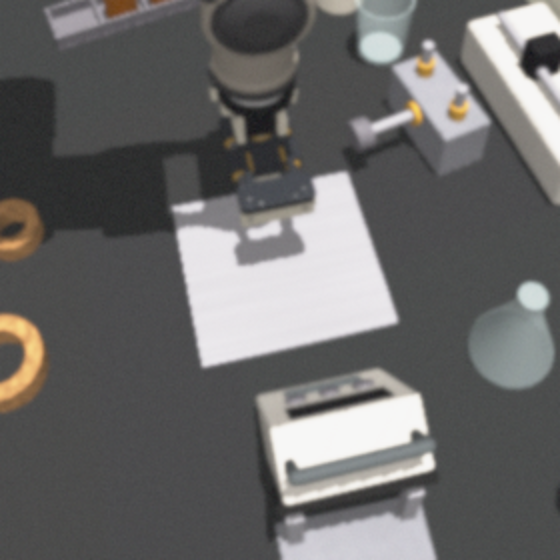

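The plate is ahead of the unit and nearly square to it: its lead edge runs (204,366)–(398,322) in the crop, and the unit's front lower edge (257,395)–(376,370).

Run:
```python
from h import *
d=snap('side')
f=lambda *p:[(180+x/2,200+y/2) for x,y in p]
c=onz(d,f((204,366),(398,322)),5)[:,:2];print(c,c.mean(0),np.degrees(np.arctan2(*(c[1]-c[0])[::-1])))
c=onz(d,f((257,395),(376,370)),32)[:,:2];print(c,c.mean(0))
u=np.array([np.cos(np.radians(-96)),np.sin(np.radians(-96))])
print('expect',d['s']['tool_pos'][:2]+183*u)
```

```text
[[ 420.796 -185.804]
 [ 617.471 -206.515]] [ 519.133 -196.159] -6.011377865120384
[[ 458.16  -241.088]
 [ 570.95  -255.627]] [ 514.555 -248.357]
expect [ 517.946 -194.447]
```

Consistent. Sliding in.

```bash
python3 -m crank '[{"linear":[0,0.02,0],"twist":0,"jaw":0.97},{"linear":[0,0.04,0],"twist":0,"jaw":0.97},{"linear":[0,0.06,0],"twist":0,"jaw":0.97},{"linear":[0,0.08,0],"twist":0,"jaw":0.97},{"linear":[0,0.1,0],"twist":0,"jaw":0.97},{"linear":[0,0.12,0],"twist":0,"jaw":0.97},{"linear":[0,0.135,0],"twist":0,"jaw":0.97},{"linear":[0,0.15,0],"twist":0,"jaw":0.97},{"linear":[0,0.16,0],"twist":0,"jaw":0.97},{"linear":[0,0.17,0],"twist":0,"jaw":0.97},{"linear":[0,0.18,0],"twist":0,"jaw":0.97},{"linear":[0,0.18,0],"twist":0,"jaw":0.97},{"linear":[0,0.18,0],"twist":0,"jaw":0.97}]' 40
python3 - <<'E'
from h import *
a=snap('scene');b=snap('side')
A=cv2.resize(cv2.cvtColor(a['image'],4)[170:370,60:310],None,fx=1.6,fy=1.6);B=cv2.resize(cv2.cvtColor(b['image'],4)[260:460,200:450],None,fx=1.6,fy=1.6)
cv2.imwrite('pics/s6.png',np.hstack([A,B]))
E
```

```text
time: 20.55
tool_pos: [527.7, -102.4, 19.1]
orientation: [0.0, 0.999, -0.053, 0.0]
wrist_force: [-0.5, -0.9, -2.0]
finger_gap: 9.5
grip_force: 40.0
```

View pics/s6.png

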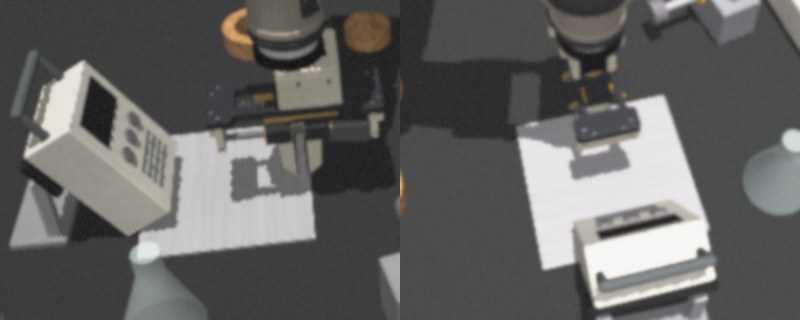

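The plate's leading edge is well under the raised front in both views, and it is central. Contact forces are about zero.

```bash
python3 -m crank '[{"linear":[0,0,0],"twist":0,"jaw":0.7},{"linear":[0,0,0],"twist":0,"jaw":0.7},{"linear":[0,0,0],"twist":0,"jaw":0.6},{"linear":[0,0,0],"twist":0,"jaw":0.6},{"linear":[0,0,-0.1],"twist":0,"jaw":0.6},{"linear":[0,0,-0.6],"twist":0,"jaw":0.67},{"linear":[0,0,-0.6],"twist":0,"jaw":0.67},{"linear":[0,0,-0.6],"twist":0,"jaw":0.67},{"linear":[0,0,-0.6],"twist":0,"jaw":0.67},{"linear":[0,0,-0.6],"twist":0,"jaw":0.67}]' 20
python3 - <<'E'
from h import *
print(tool([501.5,-371,240]),tool([501.5,-371,163]))
t0=.56;h=lambda t:np.array([-30*np.cos(t)+188*np.sin(t),30*np.sin(t)+188*np.cos(t)]) if t>.34 else np.array([-14-15.1*np.cos(t)+188*np.sin(t),5+15.1*np.sin(t)+188*np.cos(t)])
for t in(.53,.49,.45,.41,.37,.34,.3,.26,.22,.18,.14,.1,.06,.03,.0):
    e=(h(t)-h(t0))/500; print(t,np.round([e[0],-e[1]],4))
E
```

```text
time: 21.9
tool_pos: [529.5, -102.7, 324.7]
orientation: [0.002, 0.999, -0.053, 0.005]
wrist_force: [-0.1, 0.3, -0.2]
finger_gap: 30.2
grip_force: 0.0
[-0.001  0.539  0.171] [-0.003  0.539  0.325]
0.53 [-0.011 -0.004]
0.49 [-0.025 -0.01 ]
0.45 [-0.039 -0.014]
0.41 [-0.054 -0.018]
0.37 [-0.069 -0.022]
0.34 [-0.08  -0.024]
0.3 [-0.095 -0.028]
0.26 [-0.109 -0.031]
0.22 [-0.124 -0.033]
0.18 [-0.139 -0.035]
0.14 [-0.154 -0.036]
0.1 [-0.169 -0.037]
0.06 [-0.184 -0.037]
0.03 [-0.196 -0.036]
0.0 [-0.207 -0.036]
```

```bash
python3 -m crank '[{"linear":[0,0.539,0],"twist":0,"jaw":0.67},{"linear":[0,0.539,0],"twist":0,"jaw":0.67},{"linear":[0,0.539,0],"twist":0,"jaw":0.67},{"linear":[0,0.539,0],"twist":0,"jaw":0.67},{"linear":[0,0.539,0],"twist":0,"jaw":0.67},{"linear":[0,0.539,0.1],"twist":0,"jaw":0.67},{"linear":[0,0.539,0.16],"twist":0,"jaw":0.67},{"linear":[0,0.539,0.16],"twist":0,"jaw":0.67},{"linear":[0,0.539,0.16],"twist":0,"jaw":0.67}]' 20
python3 - <<'E'
from h import *
d=snap('scene','s7.png')
cv2.imwrite('pics/s7c.png',cv2.resize(cv2.cvtColor(d['image'],4)[130:330,40:290],None,fx=2.4,fy=2.4))
print(tool([501,-371.5,163]))
E
```

```text
time: 23.02
tool_pos: [500.0, -370.0, 240.5]
orientation: [0.001, 0.999, -0.052, 0.001]
wrist_force: [0.2, -0.7, 0.6]
finger_gap: 30.8
grip_force: 0.0
[0.002 0.002 0.156]
```

View pics/s7c.png

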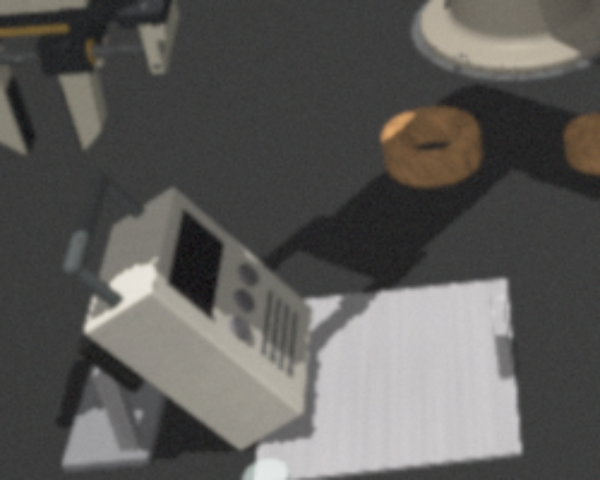

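The plate is still under the leaning unit and the fingers are above the handle. Descending to grip.

```bash
python3 -m crank '[{"linear":[0.001,0.002,0.05],"twist":0,"jaw":0.67},{"linear":[0.001,0.002,0.1],"twist":0,"jaw":0.67},{"linear":[0.001,0.002,0.14],"twist":0,"jaw":0.67},{"linear":[0.001,0.002,0.156],"twist":0,"jaw":0.67},{"linear":[0.001,0.002,0.156],"twist":0,"jaw":0.67},{"linear":[0.001,0.002,0.156],"twist":0,"jaw":0.95},{"linear":[0.001,0.002,0.156],"twist":0,"jaw":0.95},{"linear":[0.001,0.002,0.156],"twist":0,"jaw":0.95},{"linear":[0.001,0.002,0.156],"twist":0,"jaw":0.95},{"linear":[0.001,0.002,0.156],"twist":0,"jaw":0.95},{"linear":[0.001,0.002,0.156],"twist":0,"jaw":0.95},{"linear":[0.001,0.002,0.156],"twist":0,"jaw":0.95},{"linear":[0.001,0.002,0.156],"twist":0,"jaw":0.95}]' 20
```

```text
time: 24.7
tool_pos: [500.0, -371.3, 161.7]
orientation: [0.0, 0.999, -0.053, 0.0]
wrist_force: [1.6, 1.6, 4.6]
finger_gap: 11.5
grip_force: 20.0
```

```bash
python3 -m crank '[{"linear":[0,-0.011,-0.004],"twist":0,"jaw":0.95},{"linear":[0,-0.025,-0.01],"twist":0,"jaw":0.95},{"linear":[0,-0.039,-0.014],"twist":0,"jaw":0.95},{"linear":[0,-0.054,-0.018],"twist":0,"jaw":0.95},{"linear":[0,-0.069,-0.022],"twist":0,"jaw":0.95},{"linear":[0,-0.08,-0.024],"twist":0,"jaw":0.95},{"linear":[0,-0.095,-0.028],"twist":0,"jaw":0.95},{"linear":[0,-0.109,-0.031],"twist":0,"jaw":0.95},{"linear":[0,-0.124,-0.033],"twist":0,"jaw":0.95},{"linear":[0,-0.139,-0.035],"twist":0,"jaw":0.95},{"linear":[0,-0.154,-0.036],"twist":0,"jaw":0.95},{"linear":[0,-0.169,-0.037],"twist":0,"jaw":0.95},{"linear":[0,-0.177,-0.037],"twist":0,"jaw":0.95},{"linear":[0,-0.184,-0.037],"twist":0,"jaw":0.95},{"linear":[0,-0.19,-0.0365],"twist":0,"jaw":0.95},{"linear":[0,-0.196,-0.036],"twist":0,"jaw":0.95},{"linear":[0,-0.202,-0.036],"twist":0,"jaw":0.95},{"linear":[0,-0.206,-0.0355],"twist":0,"jaw":0.95},{"linear":[0,-0.206,-0.0355],"twist":0,"jaw":0.95},{"linear":[0,-0.206,-0.0355],"twist":0,"jaw":0.95}]' 20
python3 - <<'E'
from h import *
d=snap('scene','s8.png')
cv2.imwrite('pics/s8c.png',cv2.resize(cv2.cvtColor(d['image'],4)[150:350,60:380],None,fx=2.4,fy=2.4))
E
```

```text
time: 27.2
tool_pos: [510.6, -268.8, 178.9]
orientation: [0.0, 0.999, -0.053, 0.0]
wrist_force: [1.2, -0.3, 0.7]
finger_gap: 11.4
grip_force: 20.0
```

View pics/s8c.png

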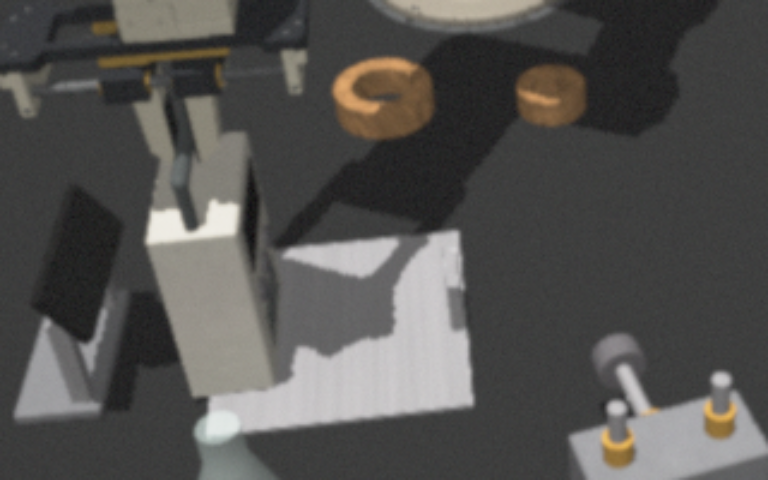

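The unit stands on the plate. The handle is at (182,180) in the crop and the lead edge is hidden under the unit. Releasing.

```bash
python3 -m crank '[{"linear":[0,-0.206,-0.0355],"twist":0,"jaw":0.75},{"linear":[0,0,0],"twist":0,"jaw":0.67}]' 20 >/dev/null
python3 - <<'E'
from h import *
print(bot.observe()['tool_pos'],bot.observe()['finger_gap'])
E
```

```text
[ 514.743 -257.619  180.433] 26.234042084405722
```

I typed that first row wrong, as an old offset. Checking what it did before going on.

Run:
```python
from h import *
d=snap('scene','s9.png');print(d['s']['tool_pos'],d['s']['wrist_force'],d['s']['finger_gap'],d['s']['time'])
A=cv2.resize(cv2.cvtColor(d['image'],4)[150:350,60:310],None,fx=1.6,fy=1.6);b=snap('side');B=cv2.resize(cv2.cvtColor(b['image'],4)[260:460,200:450],None,fx=1.6,fy=1.6)
cv2.imwrite('pics/s9c.png',np.hstack([A,B]))
```

```text
[ 514.743 -257.619  180.433] [ 0.711 -0.467 -0.494] 26.234042084405722 27.5
```

View pics/s9c.png

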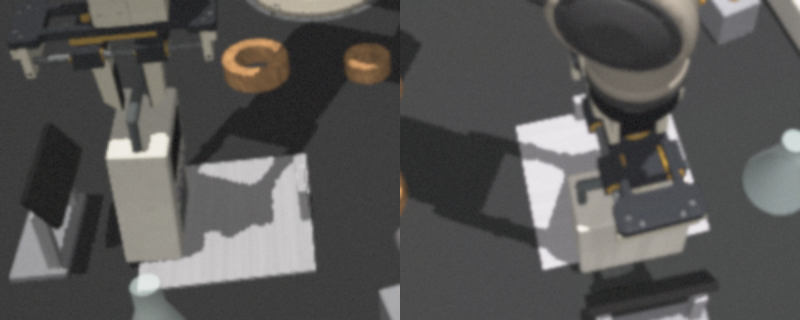

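Run:
```python
from h import *
s=bot.observe();print(s['tool_pos'],s['wrist_force'],s['finger_gap'],s['time'],s['grip_force'])
d=snap('wrist','w9.png')
```

```text
[ 510.346 -270.496  177.963] [-0.602 -0.37   0.297] 29.673386796186357 27.6 0.0
```

View pics/w9.png

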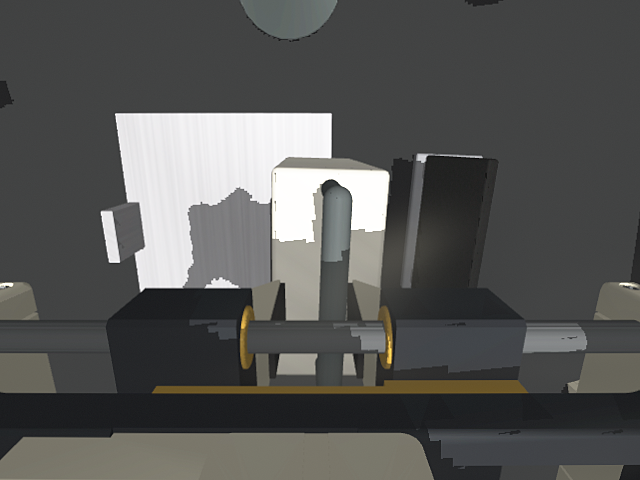

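The unit is upright on the plate, with its bar at column 335 between the open fingers. No harm done, so I rise straight up and move to measure numerically.

```bash
python3 -m crank '[{"linear":[0,0,0],"twist":0,"jaw":0.6},{"linear":[0,0,-0.05],"twist":0,"jaw":0.6},{"linear":[0,0,-0.1],"twist":0,"jaw":0.6},{"linear":[0,0,-0.3],"twist":0,"jaw":0},{"linear":[0,0,-0.34],"twist":0,"jaw":0},{"linear":[0,0,-0.34],"twist":0,"jaw":0},{"linear":[-0.16,-0.3,-0.34],"twist":-0.0167,"jaw":0},{"linear":[-0.16,-0.5,-0.34],"twist":-0.0167,"jaw":0},{"linear":[-0.16,-0.6,-0.34],"twist":-0.0167,"jaw":0},{"linear":[-0.16,-0.6,-0.34],"twist":-0.0167,"jaw":0},{"linear":[-0.16,-0.6,-0.34],"twist":-0.0167,"jaw":0},{"linear":[-0.16,-0.6,-0.34],"twist":-0.0167,"jaw":0},{"linear":[-0.16,-0.6,-0.34],"twist":-0.0167,"jaw":0},{"linear":[-0.16,-0.6,-0.34],"twist":-0.0167,"jaw":0},{"linear":[-0.16,-0.6,-0.34],"twist":-0.0167,"jaw":0}]'
python3 - <<'E'
from h import *
d=snap('wrist','w10.png');print(d['s']['tool_pos'],tool())
h=cv2.cvtColor(d['image'],cv2.COLOR_RGB2HSV)
m=((h[...,1]<40)&(h[...,2]>150)).astype('uint8'); m[285:]=0
k,l,st,c=cv2.connectedComponentsWithStats(m)
for i in range(1,k):
    if st[i,4]>150:
        cn=cv2.findContours((l==i).astype('uint8'),0,2)[0][0]
        r=cv2.minAreaRect(cn); ap=cv2.approxPolyDP(cn,.03*cv2.arcLength(cn,True),True)[:,0]
        print(c[i],st[i],ap.tolist())
E
```

```text
time: 29.52
tool_pos: [462.7, 36.7, 348.6]
orientation: [0.0, 1.0, -0.002, -0.0]
wrist_force: [1.5, 0.3, -1.0]
finger_gap: 92.1
grip_force: 0.0
[462.748  36.656 348.578] [[ 1.    -0.003 -0.   ]
 [-0.003 -1.    -0.   ]
 [-0.     0.    -1.   ]]
[351.031  21.48 ] [344   0  18  40 490] [[344, 0], [344, 39], [360, 37], [361, 21], [354, 19], [353, 0]]
[471.729 149.245] [  401    71   168   164 16543] [[426, 71], [401, 221], [529, 234], [500, 187], [568, 87]]
[ 94.069 195.066] [  53   90   87  182 4652] [[66, 96], [105, 124], [69, 141], [109, 141], [64, 136], [67, 218], [100, 271], [92, 231], [139, 267], [98, 90]]
[ 54.827 114.133] [  35   94   40   41 1276] [[43, 96], [35, 109], [39, 124], [53, 134], [68, 132], [74, 123], [71, 105], [58, 95]]
[618.764 173.965] [ 583  101   57  131 4377] [[625, 101], [583, 223], [637, 231], [609, 221], [639, 220], [639, 102]]
```

Run:
```python
from h import *
d=snap('wrist')
h=cv2.cvtColor(d['image'],cv2.COLOR_RGB2HSV)
c=onz(d,[(426,71),(401,221),(529,234),(568,87)],5)[:,:2];print('plate',c,[np.degrees(np.arctan2(*(c[j]-c[i])[::-1])) for i,j in((0,1),(1,2),(0,3))])
g=cv2.medianBlur(cv2.cvtColor(d['image'],cv2.COLOR_RGB2GRAY),3)
for t in(200,225,240):
    m=(((h[...,1]<40)&(h[...,2]>t))*255).astype('uint8'); m[290:]=0;m[:,160:]=0
    m=cv2.morphologyEx(m,cv2.MORPH_OPEN,cv2.getStructuringElement(2,(15,15)))
    k,l,st,cc=cv2.connectedComponentsWithStats(m)
    for i in range(1,k): print(t,cc[i],st[i],onz(d,[cc[i]],65)[0,:2])
b=snap('side');h=cv2.cvtColor(b['image'],cv2.COLOR_RGB2HSV)
m=((h[...,0]<20)&(h[...,1]>110)&(h[...,2]>50)).astype('uint8')
k,l,st,cc=cv2.connectedComponentsWithStats(m)
for i in range(1,k):
    if st[i,4]>60:print('brown',cc[i],st[i])
m=((h[...,1]<60)&(h[...,2]>150)).astype('uint8')
k,l,st,cc=cv2.connectedComponentsWithStats(m)
for i in range(1,k):
    if 100<st[i,4]<400 and cc[i][1]<215 :print('lid',cc[i],st[i],onz(b,[cc[i]],60)[0,:2])
```

```text
plate [[ 624.427 -105.045]
 [ 427.575  -84.918]
 [ 407.886 -272.16 ]
 [ 605.431 -292.133]] [np.float64(174.16218988097438), np.float64(-96.00263598916233), np.float64(-95.79766373287582)]
200 [ 54.667 113.542] [  36   94   39   40 1199] [569.676 341.906]
200 [ 71.482 163.946] [  54  145   36   39 1055] [512.044 332.84 ]
200 [ 83.873 213.732] [ 67 196  35  36 968] [450.858 328.615]
225 [ 54.391 113.679] [  36   94   39   40 1161] [569.528 342.26 ]
225 [ 71.246 163.782] [  54  145   35   38 1035] [512.24 333.09]
225 [ 83.532 213.763] [ 67 196  35  36 939] [450.821 329.052]
240 [ 53.963 113.607] [  36   94   38   40 1123] [569.609 342.748]
240 [ 70.93  164.006] [ 54 146  35  37 994] [511.976 333.525]
240 [ 83.352 214.045] [ 67 197  34  35 915] [450.462 329.344]
brown [145.364 144.703] [ 113  120   63   41 1147]
brown [280.97 188.28] [274 182  15  13 132]
brown [261.728 195.289] [255 190  15  11 114]
brown [239.808 201.784] [232 196  16  12 125]
brown [185.285 313.961] [170 300  31  30 634]
brown [178.764 381.23 ] [ 155  357   49   49 1331]
brown [483.166 450.026] [472 428  34  34 308]
lid [237.267 189.019] [228 181  19  17 258] [452.43  330.191]
lid [216.7   210.953] [206 205  23  14 190] [387.526 269.358]
```

```bash
python3 -m crank '[{"linear":[-0.02,0.57,0],"twist":0,"jaw":0},{"linear":[-0.02,0.57,0],"twist":0,"jaw":0},{"linear":[-0.02,0.57,0],"twist":0,"jaw":0},{"linear":[-0.02,0.57,0],"twist":0,"jaw":0},{"linear":[-0.02,0.57,0],"twist":0,"jaw":0},{"linear":[-0.02,0.57,0],"twist":0,"jaw":0},{"linear":[-0.02,0.57,0],"twist":0,"jaw":0},{"linear":[-0.02,0.57,0],"twist":0,"jaw":0}]'
python3 - <<'E'
from h import *
d=snap('wrist','w11.png');print(d['s']['tool_pos'])
h=cv2.cvtColor(d['image'],cv2.COLOR_RGB2HSV)
m=((h[...,1]<60)&(h[...,2]>135)).astype('uint8'); m[285:]=0
k,l,st,c=cv2.connectedComponentsWithStats(m)
for i in range(1,k):
    if st[i,4]>150:
        cn=cv2.findContours((l==i).astype('uint8'),0,2)[0][0]
        ap=cv2.approxPolyDP(cn,.02*cv2.arcLength(cn,True),True)[:,0]
        print(c[i],st[i],ap.tolist())
for r in(110,140,170,200): print(r,h[r,150:480:6,2].tolist())
E
```

```text
time: 30.68
tool_pos: [452.6, -245.9, 349.2]
orientation: [0.0, 1.0, 0.0, 0.0]
wrist_force: [1.1, -0.1, 0.0]
finger_gap: 91.5
grip_force: 0.0
[ 452.601 -245.932  349.161]
[96.822 16.622] [ 84   0  26  31 545] [[92, 0], [93, 10], [84, 14], [87, 29], [109, 28], [108, 12], [103, 9], [102, 1]]
[273.216 132.31 ] [  203    63   151   160 16826] [[207, 63], [203, 213], [256, 175], [299, 194], [317, 109], [305, 215], [329, 218], [353, 79]]
[363.42  157.027] [ 344   95   40  128 2629] [[366, 95], [344, 217], [359, 222], [382, 98]]
[348.138 150.653] [338  97  20 113 334] [[357, 97], [338, 209]]
[198.896 141.844] [195 124   9  38 326] [[195, 124], [195, 160], [202, 161], [203, 125]]
110 [68, 68, 68, 68, 69, 69, 68, 68, 67, 57, 239, 240, 245, 242, 242, 240, 241, 242, 240, 243, 245, 246, 243, 245, 246, 247, 246, 250, 229, 255, 255, 255, 172, 92, 150, 71, 255, 255, 255, 64, 68, 67, 68, 69, 35, 34, 36, 36, 35, 36, 48, 68, 69, 69, 67]
140 [69, 69, 69, 68, 68, 68, 68, 69, 235, 77, 93, 238, 242, 238, 240, 243, 241, 239, 238, 240, 240, 237, 244, 238, 241, 244, 131, 99, 255, 255, 255, 163, 108, 133, 114, 255, 255, 255, 52, 69, 38, 38, 89, 34, 33, 34, 35, 36, 35, 35, 68, 68, 69, 68, 69]
170 [68, 69, 69, 69, 69, 68, 68, 68, 68, 241, 239, 240, 241, 237, 240, 239, 240, 241, 240, 241, 242, 238, 239, 243, 242, 187, 131, 255, 255, 255, 244, 181, 126, 131, 255, 255, 255, 100, 69, 40, 37, 90, 35, 35, 36, 36, 33, 25, 109, 68, 70, 69, 68, 67, 70]
200 [69, 69, 68, 68, 69, 69, 69, 68, 68, 227, 236, 237, 131, 128, 128, 131, 132, 130, 131, 132, 132, 127, 126, 129, 127, 134, 198, 255, 255, 255, 172, 115, 136, 170, 165, 165, 116, 69, 38, 38, 91, 35, 35, 36, 36, 37, 51, 213, 69, 69, 69, 68, 69, 69, 69]
```

Run:
```python
from h import *
d=snap('wrist')
rear=onz(d,[(383,97),(360,222)],155)[:,:2]; 
h=cv2.cvtColor(d['image'],cv2.COLOR_RGB2HSV)
w=(h[...,2]>250)
fr=[];
for r in(120,130,150,160,180): 
    x=np.where(w[r,280:400])[0]+280; fr.append((x[0],r)); print(r,x[0],x[-1])
fr=onz(d,fr,155)[:,:2]; print('front',fr,'rear',rear,rear.mean(0))
yaw=np.arctan2(*(rear[0]-rear[1])[::-1]);u=np.array([np.sin(yaw),-np.cos(yaw)]);print(np.degrees(yaw))
hb=onz(d,[(0,0)],155)
L=onz(d,[(353,79)],5)[0,:2];F=onz(d,[(207,63),(203,213)],5)[:,:2]
print('lead corner',L,'fin-end',F,F.mean(0))
c=rear.mean(0)-30*u; print('unit c via rear',c,'via front',[(f-c)@u for f in fr],'edge x in unit (lead corner)',(L-c)@u)
t=np.radians(-95.9);pu=np.array([np.cos(t),np.sin(t)])
e=F.mean(0)+190*pu;v=np.array([-u[1],u[0]]);print('edge from fin end',e,(e-c)@u,(e-c)@v)
```

```text
120 306 379
130 305 377
150 302 374
160 312 372
180 298 369
front [[ 545.977 -236.27 ]
 [ 537.066 -235.277]
 [ 518.862 -232.294]
 [ 509.577 -241.815]
 [ 490.555 -228.14 ]] rear [[ 566.138 -307.143]
 [ 448.827 -290.03 ]] [ 507.483 -298.586]
-8.299848877912897
lead corner [ 605.541 -293.633] fin-end [[ 624.244 -106.185]
 [ 429.469  -84.939]] [526.857 -95.562]
unit c via rear [ 511.813 -268.901] via front [np.float64(-37.220135993178104), np.float64(-36.91669349748464), np.float64(-37.24084707673432), np.float64(-26.47879705609519), np.float64(-37.264897114980315)] edge x in unit (lead corner) 10.943309883727316
edge from fin end [ 507.326 -284.555] 16.138346765853125 -2.180633205179425
```

```bash
python3 -m crank '[{"linear":[0,-1,0],"twist":-0.0178,"jaw":0},{"linear":[0,-1,0],"twist":-0.0178,"jaw":0},{"linear":[0,-1,0],"twist":-0.0178,"jaw":0},{"linear":[0,-1,0],"twist":-0.0178,"jaw":0},{"linear":[0,-1,0],"twist":-0.0178,"jaw":0},{"linear":[0,-1,0],"twist":-0.0178,"jaw":0},{"linear":[0,-1,0],"twist":-0.0178,"jaw":0},{"linear":[0,-1,0],"twist":-0.0178,"jaw":0},{"linear":[0,-1,0],"twist":-0.0178,"jaw":0},{"linear":[0,-1,0],"twist":-0.0178,"jaw":0},{"linear":[0,-1,0],"twist":-0.0178,"jaw":0},{"linear":[0,-1,0],"twist":-0.0178,"jaw":0}]'
cat >> h.py <<'E'
def lids(d,z=69):
    h=cv2.cvtColor(d['image'],cv2.COLOR_RGB2HSV)
    m=(((h[...,1]<40)&(h[...,2]>215))*255).astype('uint8'); m[290:]=0
    m=cv2.morphologyEx(m,cv2.MORPH_OPEN,cv2.getStructuringElement(2,(19,19)))
    k,l,st,cc=cv2.connectedComponentsWithStats(m)
    return [(cc[i].round(1),st[i],onz(d,[cc[i]],z)[0,:2].round(1)) for i in range(1,k)]
E
python3 - <<'E'
from h import *
d=snap('wrist','w12.png');print(d['s']['tool_pos'])
for x in lids(d): print(*x)
print(tool([569.2,339.3,110]),tool([569.2,339.3,30]),np.degrees(np.arctan2(tool()[1,0],tool()[0,0])))
E
```

```text
time: 32.28
tool_pos: [453.0, 251.8, 349.1]
orientation: [0.0, 0.999, 0.055, 0.0]
wrist_force: [-0.9, 0.6, -0.0]
finger_gap: 92.1
grip_force: 0.0
[452.984 251.835 349.114]
[58.2  6.5] [  18    0   77   19 1045] [636.4 551.9]
[251.1  96.2] [ 232   76   39   42 1310] [568.5 339.3]
[606.  187.5] [ 548   98   92  163 9370] [512.7 -99. ]
[256.3 147.5] [ 238  128   38   40 1201] [512.6 329.8]
[ 0.25  -0.148  0.478] [ 0.25  -0.148  0.638] 6.26900690618692
```

```bash
python3 -m crank '[{"linear":[0.249,-0.148,0.2],"twist":0,"jaw":0},{"linear":[0.249,-0.148,0.3],"twist":0,"jaw":0},{"linear":[0.249,-0.148,0.3],"twist":0,"jaw":0},{"linear":[0.249,-0.148,0.4],"twist":0,"jaw":0},{"linear":[0.249,-0.148,0.48],"twist":0,"jaw":0},{"linear":[0.249,-0.148,0.48],"twist":0,"jaw":0},{"linear":[0.249,-0.148,0.55],"twist":0,"jaw":0},{"linear":[0.249,-0.148,0.6],"twist":0,"jaw":0},{"linear":[0.249,-0.148,0.637],"twist":0,"jaw":0},{"linear":[0.249,-0.148,0.637],"twist":0,"jaw":0.6},{"linear":[0.249,-0.148,0.637],"twist":0,"jaw":0.7},{"linear":[0.249,-0.148,0.637],"twist":0,"jaw":0.7},{"linear":[0.249,-0.148,0.637],"twist":0,"jaw":0.7},{"linear":[0.249,-0.148,0.637],"twist":0,"jaw":0.7},{"linear":[0.249,-0.148,0.637],"twist":0,"jaw":0.7},{"linear":[0.249,-0.148,0.637],"twist":0,"jaw":0.7}]' 25
```

```text
time: 34.33
tool_pos: [568.3, 340.3, 30.6]
orientation: [0.0, 0.998, 0.056, 0.0]
wrist_force: [0.2, -0.1, 2.4]
finger_gap: 43.8
grip_force: 25.0
```

```bash
python3 -m crank '[{"linear":[0,0,-0.05],"twist":0,"jaw":0.7},{"linear":[0,0,-0.1],"twist":0,"jaw":0.7},{"linear":[0,0,-0.2],"twist":0,"jaw":0.7},{"linear":[0,0,-0.2],"twist":0,"jaw":0.7},{"linear":[-0.02,0.1,-0.2],"twist":-0.03,"jaw":0.7},{"linear":[-0.04,0.2,-0.2],"twist":-0.06,"jaw":0.7},{"linear":[-0.06,0.3,-0.2],"twist":-0.09,"jaw":0.7},{"linear":[-0.07,0.4,-0.2],"twist":-0.12,"jaw":0.7},{"linear":[-0.08,0.5,-0.2],"twist":-0.15,"jaw":0.7},{"linear":[-0.09,0.6,-0.2],"twist":-0.18,"jaw":0.7},{"linear":[-0.093,0.7,-0.2],"twist":-0.216,"jaw":0.7},{"linear":[-0.093,0.7,-0.2],"twist":-0.216,"jaw":0.7},{"linear":[-0.093,0.7,-0.2],"twist":-0.216,"jaw":0.7},{"linear":[-0.093,0.7,-0.2],"twist":-0.216,"jaw":0.7}]' 25
python3 - <<'E'
from h import *
d=snap('scene','s13.png')
h=cv2.cvtColor(d['image'],cv2.COLOR_RGB2HSV)
m=((h[...,1]<40)&(h[...,2]>120)).astype('uint8'); m[:180]=0; m[350:]=0;m[:,400:]=0
k,l,st,c=cv2.connectedComponentsWithStats(m)
for i in range(1,k):
    if st[i,4]>800:
        cn=max(cv2.findContours((l==i).astype('uint8'),0,2)[0],key=len)
        ap=cv2.approxPolyDP(cn,.02*cv2.arcLength(cn,True),True)[:,0]
        print(c[i],st[i],ap.tolist())
W=np.array([[624.3,-105.6,5],[428.5,-85,5],[408.5,-272.5,5],[605.5,-292.5,5]]);print(proj(d,W))
print(tool([579.7,-180.5,130]),np.degrees(np.arctan2(tool()[1,0],tool()[0,0])))
E
```

```text
time: 36.08
tool_pos: [560.6, -12.1, 129.8]
orientation: [-0.0, 0.742, 0.67, -0.0]
wrist_force: [0.2, -0.1, -0.2]
finger_gap: 43.6
grip_force: 25.0
[184.458 281.028] [  117   204   141   146 10108] [[127, 208], [144, 349], [257, 317], [250, 246], [173, 254], [171, 311], [161, 205], [139, 209], [138, 246]]
[338.764 333.095] [ 297  301   84   49 1756] [[297, 332], [304, 349], [380, 338], [366, 313], [362, 333], [352, 328], [355, 315], [327, 323], [320, 301], [323, 343], [310, 341], [313, 327]]
[[256.967 316.488]
 [250.897 245.624]
 [154.488 255.366]
 [146.824 329.756]]
[-0.332  0.072 -0.   ] 84.14793817181764
```

```bash
python3 -m crank '[{"linear":[-0.1,0.03,0],"twist":0,"jaw":0.7},{"linear":[-0.2,0.06,0],"twist":0,"jaw":0.7},{"linear":[-0.3,0.072,0],"twist":0,"jaw":0.7},{"linear":[-0.332,0.072,0],"twist":0,"jaw":0.7},{"linear":[-0.332,0.072,0.06],"twist":0,"jaw":0.7},{"linear":[-0.332,0.072,0.12],"twist":0,"jaw":0.7},{"linear":[-0.332,0.072,0.16],"twist":0,"jaw":0.7},{"linear":[-0.332,0.072,0.185],"twist":0,"jaw":0.7},{"linear":[-0.332,0.072,0.194],"twist":0,"jaw":0.7},{"linear":[-0.332,0.072,0.196],"twist":0,"jaw":0.7},{"linear":[-0.332,0.072,0.196],"twist":0,"jaw":0.7}]' 25
```

```text
time: 37.5
tool_pos: [580.2, -181.6, 33.1]
orientation: [0.001, 0.742, 0.67, 0.0]
wrist_force: [0.5, 0.1, -1.1]
finger_gap: 43.4
grip_force: 25.0
```

```bash
python3 -m crank '[{"linear":[0,0,0.003],"twist":0,"jaw":0.7},{"linear":[0,0,0.003],"twist":0,"jaw":0.7},{"linear":[0,0,0.003],"twist":0,"jaw":0.4},{"linear":[0,0,0.003],"twist":0,"jaw":0.4},{"linear":[0,0,0.003],"twist":0,"jaw":0.4},{"linear":[0,0,-0.06],"twist":0,"jaw":0.4},{"linear":[0,0,-0.15],"twist":0,"jaw":0.4},{"linear":[0,0,-0.2],"twist":0,"jaw":0.4},{"linear":[0.1,-0.06,-0.25],"twist":0.03,"jaw":0},{"linear":[0.22,-0.1,-0.25],"twist":0.06,"jaw":0},{"linear":[0.34,-0.15,-0.25],"twist":0.09,"jaw":0},{"linear":[0.46,-0.2,-0.25],"twist":0.12,"jaw":0},{"linear":[0.58,-0.23,-0.25],"twist":0.15,"jaw":0},{"linear":[0.7,-0.24,-0.25],"twist":0.18,"jaw":0},{"linear":[0.8,-0.24,-0.25],"twist":0.216,"jaw":0},{"linear":[0.9,-0.24,-0.25],"twist":0.216,"jaw":0},{"linear":[0.9,-0.24,-0.25],"twist":0.216,"jaw":0},{"linear":[0.9,-0.24,-0.25],"twist":0.216,"jaw":0}]' 25
cat >> h.py <<'E'
def jars_on_plate(name='scene',z=70):
    d=snap(name); h=cv2.cvtColor(d['image'],cv2.COLOR_RGB2HSV)
    m=((h[...,0]<20)&(h[...,1]>110)&(h[...,2]>40)).astype('uint8')
    k,l,st,cc=cv2.connectedComponentsWithStats(m)
    for i in range(1,k):
        if st[i,4]>60:
            print('brown',cc[i].round(1),st[i],onz(d,[cc[i]],z)[0,:2].round(0))
E
python3 - <<'E'
from h import *
jars_on_plate('scene',25); print(tool([512.4,330,30]),np.degrees(np.arctan2(tool()[1,0],tool()[0,0])))
d=snap('wrist'); 
for x in lids(d):print(*x)
E
```

```text
time: 39.75
tool_pos: [506.0, 278.5, 156.9]
orientation: [0.0, 0.998, 0.057, -0.0]
wrist_force: [1.1, 0.4, -0.7]
finger_gap: 91.8
grip_force: 0.0
brown [225.9   7.7] [214   0  26  21 299] [-934.   45.]
brown [187.9  31.4] [168   2  39  65 980] [-732. -110.]
brown [127.5  23. ] [116   9  24  29 536] [-865. -306.]
brown [291.1  80.9] [280  76  23  12 166] [-259.  146.]
brown [556.3 139.7] [ 526  118   83   48 1540] [250. 691.]
brown [219.5 190.1] [ 199  174   41   33 1057] [ 245. -123.]
brown [289.1 188.7] [275 177  29  25 568] [280.  25.]
brown [454.9 223.9] [438 205  37  36 509] [493. 323.]
brown [210. 304.] [197 292  25  23 404] [ 592. -181.]
brown [359.6 325.6] [354 318  12  14  98] [709.  56.]
brown [317.2 337.7] [311 330  13  14 106] [717. -20.]
brown [ 39.1 378.2] [ 13 356  47  37 772] [ 683. -450.]
brown [ 54.1 409.5] [ 31 392  41  26 232] [ 749. -423.]
[ 0.024 -0.103  0.254] 6.430769175807763
[11.3 17.5] [  0   0  24  38 821] [630.7 479.1]
[255.2 143.8] [ 222  108   67   72 4444] [573.  326.1]
[245.  229.5] [ 213  198   64   64 3250] [513.9 329.4]
```

```bash
python3 -m crank '[{"linear":[0.025,-0.103,0],"twist":0,"jaw":0},{"linear":[0.025,-0.103,0.05],"twist":0,"jaw":0},{"linear":[0.025,-0.103,0.12],"twist":0,"jaw":0},{"linear":[0.025,-0.103,0.18],"twist":0,"jaw":0},{"linear":[0.025,-0.103,0.22],"twist":0,"jaw":0},{"linear":[0.025,-0.103,0.254],"twist":0,"jaw":0},{"linear":[0.025,-0.103,0.254],"twist":0,"jaw":0.6},{"linear":[0.025,-0.103,0.254],"twist":0,"jaw":0.7},{"linear":[0.025,-0.103,0.254],"twist":0,"jaw":0.7},{"linear":[0.025,-0.103,0.254],"twist":0,"jaw":0.7},{"linear":[0.025,-0.103,0.254],"twist":0,"jaw":0.7},{"linear":[0.025,-0.103,0.254],"twist":0,"jaw":0.7},{"linear":[0.025,-0.103,0.254],"twist":0,"jaw":0.7},{"linear":[0.025,-0.103,0.254],"twist":0,"jaw":0.7}]' 25
```

```text
time: 41.6
tool_pos: [513.2, 331.0, 30.6]
orientation: [0.0, 0.998, 0.056, 0.0]
wrist_force: [-1.2, 0.3, 3.4]
finger_gap: 43.2
grip_force: 25.0
```

```bash
python3 -m crank '[{"linear":[0,0,-0.05],"twist":0,"jaw":0.7},{"linear":[0,0,-0.1],"twist":0,"jaw":0.7},{"linear":[0,0,-0.2],"twist":0,"jaw":0.7},{"linear":[0,0,-0.2],"twist":0,"jaw":0.7},{"linear":[-0.03,0.1,-0.2],"twist":-0.03,"jaw":0.7},{"linear":[-0.06,0.2,-0.2],"twist":-0.06,"jaw":0.7},{"linear":[-0.1,0.3,-0.2],"twist":-0.09,"jaw":0.7},{"linear":[-0.13,0.4,-0.2],"twist":-0.12,"jaw":0.7},{"linear":[-0.16,0.5,-0.2],"twist":-0.15,"jaw":0.7},{"linear":[-0.19,0.6,-0.2],"twist":-0.18,"jaw":0.7},{"linear":[-0.2,0.7,-0.2],"twist":-0.216,"jaw":0.7},{"linear":[-0.2,0.7,-0.2],"twist":-0.216,"jaw":0.7},{"linear":[-0.2,0.7,-0.2],"twist":-0.216,"jaw":0.7},{"linear":[-0.2,0.7,-0.2],"twist":-0.216,"jaw":0.7}]' 25
cat >> h.py <<'E'
def plate_scene():
    d=snap('scene'); h=cv2.cvtColor(d['image'],cv2.COLOR_RGB2HSV)
    m=((h[...,1]<40)&(h[...,2]>120)).astype('uint8'); m[:180]=0; m[350:]=0;m[:,280:]=0
    k,l,st,c=cv2.connectedComponentsWithStats(m); i=1+np.argmax(st[1:,4])
    cn=max(cv2.findContours((l==i).astype('uint8'),0,2)[0],key=len)[:,0]
    print('fin-end corners',cn[np.argmax(cn.sum(1))],cn[np.argmax(cn[:,0]-cn[:,1])],'ref 257,317 / 250,246')
E
python3 - <<'E'
from h import *
plate_scene()
print(tool([456.3,-167.7,130]),np.degrees(np.arctan2(tool()[1,0],tool()[0,0])))
E
```

```text
time: 43.35
tool_pos: [452.2, -27.3, 129.8]
orientation: [-0.001, 0.743, 0.669, -0.0]
wrist_force: [-0.1, -0.3, -1.0]
finger_gap: 43.5
grip_force: 25.0
fin-end corners [255 319] [251 247] ref 257,317 / 250,246
[-0.279  0.037 -0.   ] 84.08989202202397
```

```bash
python3 -m crank '[{"linear":[-0.1,0.037,0],"twist":0,"jaw":0.7},{"linear":[-0.2,0.037,0],"twist":0,"jaw":0.7},{"linear":[-0.279,0.037,0],"twist":0,"jaw":0.7},{"linear":[-0.279,0.037,0],"twist":0,"jaw":0.7},{"linear":[-0.279,0.037,0.06],"twist":0,"jaw":0.7},{"linear":[-0.279,0.037,0.12],"twist":0,"jaw":0.7},{"linear":[-0.279,0.037,0.16],"twist":0,"jaw":0.7},{"linear":[-0.279,0.037,0.185],"twist":0,"jaw":0.7},{"linear":[-0.279,0.037,0.196],"twist":0,"jaw":0.7},{"linear":[-0.279,0.037,0.198],"twist":0,"jaw":0.7},{"linear":[-0.279,0.037,0.198],"twist":0,"jaw":0.7}]' 25
```

```text
time: 44.78
tool_pos: [457.1, -168.7, 31.9]
orientation: [0.001, 0.742, 0.67, 0.0]
wrist_force: [-1.3, -0.0, -1.0]
finger_gap: 43.6
grip_force: 25.0
```

```bash
python3 -m crank '[{"linear":[0,0,0.001],"twist":0,"jaw":0.7},{"linear":[0,0,0.001],"twist":0,"jaw":0.4},{"linear":[0,0,0.001],"twist":0,"jaw":0.4},{"linear":[0,0,0.001],"twist":0,"jaw":0.4},{"linear":[0,0,-0.06],"twist":0,"jaw":0.4},{"linear":[0,0,-0.15],"twist":0,"jaw":0.4},{"linear":[0,0,-0.2],"twist":0,"jaw":0.4},{"linear":[0.1,-0.02,-0.25],"twist":0.03,"jaw":0},{"linear":[0.22,-0.04,-0.25],"twist":0.06,"jaw":0},{"linear":[0.34,-0.06,-0.25],"twist":0.09,"jaw":0},{"linear":[0.46,-0.08,-0.25],"twist":0.12,"jaw":0},{"linear":[0.58,-0.1,-0.25],"twist":0.15,"jaw":0},{"linear":[0.7,-0.112,-0.25],"twist":0.18,"jaw":0},{"linear":[0.8,-0.112,-0.25],"twist":0.216,"jaw":0},{"linear":[0.9,-0.112,-0.25],"twist":0.216,"jaw":0},{"linear":[0.9,-0.112,-0.25],"twist":0.216,"jaw":0},{"linear":[0.9,-0.112,-0.25],"twist":0.216,"jaw":0}]' 25
python3 - <<'E'
from h import *
print(tool([451.8,326.1,30]),np.degrees(np.arctan2(tool()[1,0],tool()[0,0])))
d=snap('wrist'); 
for x in lids(d):print(*x)
jars_on_plate('scene',25)
E
```

```text
time: 46.9
tool_pos: [446.5, 286.4, 155.9]
orientation: [0.0, 0.998, 0.057, -0.0]
wrist_force: [-0.6, -0.2, -0.3]
finger_gap: 91.6
grip_force: 0.0
[ 0.02  -0.078  0.252] 6.560820993870078
[269.7  69.3] [ 238   29   65   82 4989] [559.3 329.1]
[269.9 147.5] [ 240  113   62   70 4017] [512.1 325.1]
[261.2 234.4] [ 231  204   62   62 3031] [452.2 326.5]
brown [225.4   7.5] [214   0  26  20 283] [-937.   44.]
brown [187.8  31.1] [168   2  39  65 993] [-735. -110.]
brown [127.5  22.8] [116   9  24  29 528] [-867. -306.]
brown [291.6  81.2] [280  76  25  12 183] [-257.  147.]
brown [556.1 139.8] [ 526  119   83   47 1540] [250. 691.]
brown [219.4 190.1] [ 199  174   41   33 1049] [ 245. -124.]
brown [289.1 188.7] [275 177  29  25 574] [280.  25.]
brown [447.7 213.5] [438 204  22  19 283] [457. 323.]
brown [209.1 257.7] [196 246  25  22 363] [ 468. -170.]
brown [210. 304.] [197 292  25  23 405] [ 593. -181.]
brown [359.5 325.6] [354 318  12  14 104] [709.  55.]
brown [317.1 337.5] [311 330  13  14 107] [716. -20.]
brown [ 39.  378.4] [ 13 356  47  37 775] [ 684. -450.]
brown [ 54.1 409.6] [ 31 393  41  25 233] [ 749. -423.]
```

Both jars are standing on the plate. Now the third.

```bash
python3 -m crank '[{"linear":[0.02,-0.078,0],"twist":0,"jaw":0},{"linear":[0.02,-0.078,0.05],"twist":0,"jaw":0},{"linear":[0.02,-0.078,0.12],"twist":0,"jaw":0},{"linear":[0.02,-0.078,0.18],"twist":0,"jaw":0},{"linear":[0.02,-0.078,0.22],"twist":0,"jaw":0},{"linear":[0.02,-0.078,0.252],"twist":0,"jaw":0},{"linear":[0.02,-0.078,0.252],"twist":0,"jaw":0.6},{"linear":[0.02,-0.078,0.252],"twist":0,"jaw":0.7},{"linear":[0.02,-0.078,0.252],"twist":0,"jaw":0.7},{"linear":[0.02,-0.078,0.252],"twist":0,"jaw":0.7},{"linear":[0.02,-0.078,0.252],"twist":0,"jaw":0.7},{"linear":[0.02,-0.078,0.252],"twist":0,"jaw":0.7},{"linear":[0.02,-0.078,0.252],"twist":0,"jaw":0.7},{"linear":[0.02,-0.078,0.252],"twist":0,"jaw":0.7}]' 25
```

```text
time: 48.75
tool_pos: [452.7, 324.8, 30.6]
orientation: [-0.0, 0.998, 0.056, 0.0]
wrist_force: [-1.2, 1.6, 4.1]
finger_gap: 43.6
grip_force: 25.0
```

```bash
python3 -m crank '[{"linear":[0,0,-0.05],"twist":0,"jaw":0.7},{"linear":[0,0,-0.1],"twist":0,"jaw":0.7},{"linear":[0,0,-0.2],"twist":0,"jaw":0.7},{"linear":[0,0,-0.2],"twist":0,"jaw":0.7},{"linear":[0.01,0.1,-0.2],"twist":-0.03,"jaw":0.7},{"linear":[0.02,0.2,-0.2],"twist":-0.06,"jaw":0.7},{"linear":[0.03,0.3,-0.2],"twist":-0.09,"jaw":0.7},{"linear":[0.03,0.4,-0.2],"twist":-0.12,"jaw":0.7},{"linear":[0.03,0.5,-0.2],"twist":-0.15,"jaw":0.7},{"linear":[0.03,0.6,-0.2],"twist":-0.18,"jaw":0.7},{"linear":[0.03,0.7,-0.2],"twist":-0.216,"jaw":0.7},{"linear":[0.03,0.7,-0.2],"twist":-0.216,"jaw":0.7},{"linear":[0.03,0.7,-0.2],"twist":-0.216,"jaw":0.7},{"linear":[0.03,0.7,-0.2],"twist":-0.216,"jaw":0.7}]' 25
python3 - <<'E'
from h import *
plate_scene();jars_on_plate('scene',25)
print(tool([521.7,-139.3,130]),np.degrees(np.arctan2(tool()[1,0],tool()[0,0])))
E
```

```text
time: 50.5
tool_pos: [505.9, -21.0, 129.7]
orientation: [-0.001, 0.743, 0.669, -0.0]
wrist_force: [-0.5, 0.9, -0.6]
finger_gap: 43.6
grip_force: 25.0
fin-end corners [256 318] [251 247] ref 257,317 / 250,246
brown [222.4   7.8] [215   0  17  21 203] [-937.   33.]
brown [188.   31.2] [ 168    2   39   65 1003] [-734. -110.]
brown [127.4  23. ] [116  10  24  28 530] [-866. -306.]
brown [555.9 139.6] [ 526  119   83   47 1521] [249. 691.]
brown [219.5 190. ] [ 199  174   41   33 1045] [ 245. -123.]
brown [286.7 223.4] [275 212  25  21 277] [402.  -5.]
brown [209.2 257.7] [197 246  24  22 361] [ 468. -170.]
brown [210.  303.9] [197 291  25  24 404] [ 592. -181.]
brown [359.6 325.5] [354 318  12  14 104] [709.  56.]
brown [317.1 337.5] [311 330  13  14 106] [716. -20.]
brown [ 39.  378.3] [ 13 356  47  37 772] [ 683. -450.]
brown [ 54.2 409.5] [ 31 392  41  26 228] [ 749. -423.]
[-0.233  0.055  0.   ] 84.12751369613139
```

```bash
python3 -m crank '[{"linear":[-0.1,0.055,0],"twist":0,"jaw":0.7},{"linear":[-0.2,0.055,0],"twist":0,"jaw":0.7},{"linear":[-0.233,0.055,0],"twist":0,"jaw":0.7},{"linear":[-0.233,0.055,0],"twist":0,"jaw":0.7},{"linear":[-0.233,0.055,0.06],"twist":0,"jaw":0.7},{"linear":[-0.233,0.055,0.12],"twist":0,"jaw":0.7},{"linear":[-0.233,0.055,0.16],"twist":0,"jaw":0.7},{"linear":[-0.233,0.055,0.185],"twist":0,"jaw":0.7},{"linear":[-0.233,0.055,0.196],"twist":0,"jaw":0.7},{"linear":[-0.233,0.055,0.198],"twist":0,"jaw":0.7},{"linear":[-0.233,0.055,0.198],"twist":0,"jaw":0.7}]' 25
```

```text
time: 51.98
tool_pos: [522.2, -140.3, 32.0]
orientation: [0.001, 0.742, 0.67, 0.0]
wrist_force: [-0.5, 0.1, -1.3]
finger_gap: 43.8
grip_force: 25.0
```

```bash
python3 -m crank '[{"linear":[0,0,0.001],"twist":0,"jaw":0.7},{"linear":[0,0,0.001],"twist":0,"jaw":0.4},{"linear":[0,0,0.001],"twist":0,"jaw":0.4},{"linear":[0,0,0.001],"twist":0,"jaw":0.4},{"linear":[0,0,-0.06],"twist":0,"jaw":0.4},{"linear":[0,0,-0.15],"twist":0,"jaw":0.4},{"linear":[0,0,-0.3],"twist":0,"jaw":0.4},{"linear":[0,0,-0.4],"twist":0,"jaw":0.4},{"linear":[0.1,0.05,-0.4],"twist":0.03,"jaw":1},{"linear":[0.2,0.1,-0.4],"twist":0.06,"jaw":1},{"linear":[0.279,0.152,-0.4],"twist":0.09,"jaw":1},{"linear":[0.279,0.152,-0.4],"twist":0.12,"jaw":1},{"linear":[0.279,0.152,-0.4],"twist":0.15,"jaw":1},{"linear":[0.279,0.152,-0.4],"twist":0.18,"jaw":1},{"linear":[0.279,0.152,-0.4],"twist":0.2175,"jaw":1},{"linear":[0.279,0.152,-0.4],"twist":0.2175,"jaw":1},{"linear":[0.279,0.152,-0.4],"twist":0.2175,"jaw":1},{"linear":[0.279,0.152,-0.4],"twist":0.2175,"jaw":1}]' 25
python3 - <<'E'
from h import *
plate_scene()
d=snap('scene','s20.png');jars_on_plate('scene',25)
s=bot.observe();print(tool([612,-9,36]),np.degrees(np.arctan2(tool()[1,0],tool()[0,0])))
# knob: grey blob in wrist image
w=snap('wrist','w20.png');print('pred knob px',proj(w,[[655,-4.8,68],[645,-5,50],[655,13,50],[655,-23,50]]))
g=cv2.cvtColor(w['image'],cv2.COLOR_RGB2GRAY);p=proj(w,[[655,-4.8,68]])[0].astype(int)
print(p);print(g[max(p[1]-50,0):p[1]+50:6,max(p[0]-60,0):p[0]+60:6])
E
```

```text
time: 54.22
tool_pos: [611.6, -9.2, 231.2]
orientation: [0.0, 0.999, 0.052, -0.0]
wrist_force: [-0.1, -0.5, 0.2]
finger_gap: 0.5
grip_force: 0.0
fin-end corners [256 318] [251 247] ref 257,317 / 250,246
brown [226.    7.7] [214   0  26  20 283] [-934.   45.]
brown [188.2  31.9] [ 168    2   39   66 1022] [-727. -109.]
brown [127.4  22.8] [116   9  24  29 537] [-867. -306.]
brown [556.1 139.7] [ 526  118   83   48 1520] [249. 691.]
brown [219.5 190.1] [ 199  174   41   33 1046] [ 245. -123.]
brown [284.2 189.9] [275 177  21  25 336] [282.  14.]
brown [206.  257.7] [197 245  22  23 248] [ 466. -175.]
brown [229.  277.7] [216 266  24  22 344] [ 534. -141.]
brown [210. 304.] [197 291  25  24 402] [ 593. -181.]
brown [359.5 325.6] [354 318  12  14 103] [709.  55.]
brown [317.  337.5] [311 330  13  14 109] [716. -20.]
brown [ 38.9 378.4] [ 13 356  47  37 772] [ 684. -450.]
brown [ 54.  409.6] [ 31 392  41  26 225] [ 749. -423.]
[ 0.001 -0.     0.391] 5.878146419750216
pred knob px [[316.45  176.914]
 [315.519 185.911]
 [297.453 173.21 ]
 [335.715 177.215]]
[316 176]
[[ 72  72  71  72  73  
[... 722 characters left out ...]
  72  72
   71  73]
 [ 72  72  73  72  71  71  51 121 154 173 180 166 143  70  72  72  73  71
   72  71]
 [ 73  71  71  72  72  71  72  74 130 154 156 139 110  73  72  71  73  71
   72  72]
 [ 72  74  72  73  75  73  75  75  73  74  74  71  73  73  72  71  72  75
   65  73]
 [ 38  39  40  39  40  37  40  39  40  40  57  75  62  63  76  79  39  39
   40  40]
 [ 39  41  40  40  41  39  40  40  41  39  40  39  39  39  40  40  39  40
   40  36]
 [ 40  39  40  40  40  40  38  40  40  40  39  38  37  36  37  39  39  40
   41  39]
 [ 41  41  39  39  40  41  40  40  40  40  40  39  35  73  71  40  41  39
   39  37]
 [ 40  39  39  38  40  40  40  40  40  41  39  41  56  72  73  38  39  41
   41  38]]
```

```bash
python3 -m crank '[{"linear":[0,0,0.1],"twist":0,"jaw":1},{"linear":[0,0,0.2],"twist":0,"jaw":1},{"linear":[0,0,0.3],"twist":0,"jaw":1},{"linear":[0,0,0.36],"twist":0,"jaw":1},{"linear":[0,0,0.391],"twist":0,"jaw":1},{"linear":[0,0,0.391],"twist":0,"jaw":1},{"linear":[0.02,0,0.391],"twist":0,"jaw":1},{"linear":[0.035,0,0.391],"twist":0,"jaw":1},{"linear":[0.05,0,0.391],"twist":0,"jaw":1},{"linear":[0.06,0,0.391],"twist":0,"jaw":1},{"linear":[0.07,0,0.391],"twist":0,"jaw":1},{"linear":[0.08,0,0.391],"twist":0,"jaw":1},{"linear":[0.088,0,0.391],"twist":0,"jaw":1},{"linear":[0.096,0,0.391],"twist":0,"jaw":1},{"linear":[0.102,0,0.391],"twist":0,"jaw":1},{"linear":[0.102,0,0.391],"twist":0,"jaw":1}]' 25
```

```text
time: 56.42
tool_pos: [662.7, -4.0, 35.8]
orientation: [0.0, 0.999, 0.051, 0.0]
wrist_force: [-0.2, -1.2, 0.5]
finger_gap: 0.5
grip_force: 0.0
```

```bash
python3 -m crank '[{"linear":[0.004,0,0],"twist":0,"jaw":1},{"linear":[0.008,0,0],"twist":0,"jaw":1},{"linear":[0.012,0,0],"twist":0,"jaw":1},{"linear":[0.012,0,0],"twist":0,"jaw":1}]'; python3 -m crank '[{"linear":[-0.03,0,0],"twist":0,"jaw":1},{"linear":[-0.06,0,0],"twist":0,"jaw":1},{"linear":[-0.06,0,-0.1],"twist":0,"jaw":1},{"linear":[-0.06,0,-0.2],"twist":0,"jaw":1},{"linear":[-0.11,0,-0.39],"twist":0,"jaw":1},{"linear":[-0.11,0,-0.39],"twist":0,"jaw":1},{"linear":[-0.11,0,-0.39],"twist":0,"jaw":1},{"linear":[-0.11,0,-0.39],"twist":0,"jaw":1}]'
python3 - <<'E'
from h import *
plate_scene();jars_on_plate('scene',25)
w=snap('wrist');g=cv2.cvtColor(w['image'],cv2.COLOR_RGB2GRAY)
for x in(685,655):
    p=proj(w,[[x,-4.8+(x-655)*.1,68]])[0].astype(int);print(p,g[p[1],p[0]-40:p[0]+41:4])
E
```

```text
time: 56.92
tool_pos: [665.8, -3.7, 35.9]
orientation: [0.0, 0.999, 0.051, -0.003]
wrist_force: [-11.0, -0.9, 6.9]
finger_gap: 0.4
grip_force: 5.3
time: 57.92
tool_pos: [613.3, -9.0, 229.9]
orientation: [-0.0, 0.999, 0.051, -0.001]
wrist_force: [-0.1, -0.6, -1.1]
finger_gap: 0.6
grip_force: 0.0
fin-end corners [256 318] [251 247] ref 257,317 / 250,246
brown [226.1   7.7] [215   0  26  21 286] [-934.   46.]
brown [188.2  31.7] [ 168    2   39   66 1014] [-730. -109.]
brown [127.5  22.7] [116   9  24  29 528] [-868. -306.]
brown [555.9 139.8] [ 526  118   83   48 1524] [250. 690.]
brown [219.4 190. ] [ 199  174   41   33 1044] [ 245. -123.]
brown [284.1 189.7] [275 178  21  24 336] [281.  14.]
brown [206.  257.8] [197 246  22  22 247] [ 467. -175.]
brown [229.  277.7] [216 266  24  23 344] [ 534. -140.]
brown [210.  303.9] [197 291  25  24 404] [ 592. -182.]
brown [359.5 325.4] [354 318  12  14  99] [708.  56.]
brown [317.1 337.6] [311 330  13  14 106] [716. -20.]
brown [ 39.1 378.3] [ 13 356  47  37 772] [ 684. -450.]
brown [ 54.  409.7] [ 32 393  40  25 226] [ 749. -423.]
[316 142] [ 73  73  72  72  62  90 132 152 165 178 187 182 166 152 129  72  72  73
  72  73  73]
[316 178] [72 72 73 73 72 72 72 72 72 72 72 73 73 72 72 72 72 73 73 73 72]
```

```bash
python3 -c "
from workcell import bot
print(bot.job_done())"
```

```text
the job is handed in; nothing more can be done
None
```

The job is handed in at about 58 s with every step done, though the hand-in gave no verdict: the knob was pulled out and is home again, the unit stands upright on the plate, and all three jars present are on it; one mistyped row briefly jogged the unit while I let go of its handle, but it checked out upright with the plate edge 11–16 mm past the middle.

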